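# Push the offcuts off the welding plate into the scrap tray

## Task

Take the hand pusher from its sloped rest and, set its shoe down flat on the plate until you feel it bear lightly, never pressing hard; then, keeping it down, sweep all seven metal offcuts over the plate's edge into the yellow scrap tray; the offcuts are sharp, so do not touch them with the gripper itself. Then lay the pusher back on the sloped rest as it was, the ends of its back flat on the two cradles, against their stop and between the end lips, and let go. Leave the magnet and the pot where they are.

Things in the scene. Friction and masses are not known exactly. Their poses are not given: they have to be found in the camera images.
- pusher: Hand pusher, about 0.4 kg. Wooden back 190 (x) x 36 (y) x 14 mm; on it, centred, grip rib 100 x 24 mm, z 14 to 59; below it a steel shoe 150 x 30 mm, flat-bottomed, clamped 20 to 44 mm out of the back: how far differs each time and is not told, so feel for it. Origin: centre of the back's underside, z out of the grip. Starts on the rest, tilted 30 degrees about its x.
- rest: Blue sloped rest, fixed. Two cradles, x 80 to 100 mm either side, carry the ends of the pusher's back; the shoe hangs between. They rise along the rest's +y at 30 degrees, 48 mm wide, with a 12 mm high stop on the low (-y) side, inner face 21 mm down-slope of the middle, and 10 mm high end lips 200 mm apart. Origin at its foot, 105 mm under the seat point; z up.
- rest_seat (a point): Seat point: midway between the cradles, level with their sloped surfaces. The pusher's origin starts about 3 mm down-slope of it, its back against or near the stop, its x along the rest's x.
- plate: Welding plate on four feet, fixed: 320 (x) by 260 mm (y), slab 12 mm thick with free edges, flat top 70 mm above its origin. Origin under its centre; its height differs by up to 12 mm from start to start. The tray is at its +y or -y edge, the rest beside the other.
- tray: Yellow open scrap tray, fixed, 320 (x) by 200 mm (y), 45 mm high, walls and floor 4 mm, tucked 15 to 23 mm under the plate's +y or -y edge, lower than the slab, so that what is pushed over that edge drops in. Origin: centre of the underside; x runs with the plate's x.
- magnet: Red triangular welding magnet, 90 mm long, 18 mm thick, 60 mm high, 0.45 kg, standing on the far (+x) strip of the plate; to be left alone. Origin: centre of its underside.
- nutpot: Small aluminium pot, 40 mm across and 40 mm high, standing on the far (+x) strip of the plate; to be left alone. Origin: centre of its underside.
- scrap0: Flat steel bar end, 28 x 18 mm, 5 mm thick, loose on the plate at the start. Origin: centre of its underside as it first lies (it may tumble).
- scrap1: Dark steel block offcut, 24 x 20 mm, 12 mm thick, loose on the plate at the start. Origin: centre of its underside as it first lies (it may tumble).
- scrap2: Round steel slug, 30 mm across, 4 mm thick, loose on the plate at the start. Origin: centre of its underside as it first lies (it may tumble).
- scrap3: Round copper-coloured slug, 26 mm across, 10 mm thick, loose on the plate at the start. Origin: centre of its underside as it first lies (it may tumble).
- scrap4: Dark angle-iron offcut (L section), 26 x 20 mm, 20 mm tall, walls 5 mm, loose on the plate at the start. Origin: centre of its underside as it first lies (it may tumble).
- scrap5: Flat brass bar end, 26 x 18 mm, 4 mm thick, loose on the plate at the start. Origin: centre of its underside as it first lies (it may tumble).
- scrap6: Square steel bar end, 16 mm cube, loose on the plate at the start. Origin: centre of its underside as it first lies (it may tumble).
Not all that is in view belongs to the job. There is more than one size of the rest; the job needs the middle-sized. Several things have the shape of the scrap3; the one meant has the colours described above.

How it is judged:
By the outcome, as a careful person would: the job done as asked, in the order asked, and still so for the second after the job is handed in, with the robot touching nothing.
It also fails if it takes over 62 s, if anything falls off the work surface, if the arm or the gripper's body presses on something with over 40 N, if the wrist force passes 120 N, or if a joint passes its speed limit or range.

## Robot

A 6-joint arm with a two-finger parallel gripper is mounted at the origin on the work surface. World frame = base frame: x ahead of the robot, y to its left, z up, the work surface at z = 0. Lengths are in m, angles in degrees, forces in N, time in s.
With the tool pointing down it reaches from about 0.25 to 0.725 m from the base axis. Payload 9.7 kg.
Tool frame: the origin (TCP) lies between the finger pads; the fingertips stand bot.tcp_to_tips ahead of it and the grasp point (between the pads) lies 2 mm behind it (bot.tcp_to_tips is the distance from the TCP to the fingertips, in m); z points along the fingers, y is the line along which they close (so a half turn about z gives the same grasp; the last joint's range is limited). The gripper opens to 85 mm and grips with 20 to 120 N. Pads are 22 mm wide; open, the fingers measure 114 mm over their backs; the gripper's body (76 mm by 85 mm) begins 54 mm behind the grasp point. The pads swing forward as they close: fully open they stand 13 mm farther back than shut.
Start: joints at [72.766, 4.979, 10.078, 95.1, 0, 90], TCP at [0.163, 0.525, 0.248] pointing down, gripper open.
Joint ranges: [-179.16, 179.16], [-48.56, 103.87], [-65.8, 70.77], [-126.05, 130.52], [-82.76, 87.17], [-180, 180]. Speed limits (degrees/s): [127.2, 127.2, 147.25, 180, 180, 180].

## Interface

Orientations are given as [roll, pitch, yaw] about the fixed x, y, z axes, in that order (R = Rz(yaw) Ry(pitch) Rx(roll)).
In Python, from workcell import sensors, camera, camera_params, bot gives the robot as it stands.
- The arm moves only by the tool apply_moves, never from a script. Its argument "motion" is a list of rows, each an object with "jaw": the opening, from -1 (shut) to 1 (fully open); "xyz": the shift along the tool's x, y, z in mm, a list of three; "twist": the turn about the tool's z in rad. A call has 1 to 5 rows; each row is the pose to reach, as a shift and turn from the pose commanded when the call began, along the tool's axes at that moment; what a row does not reach only later rows make up. A row lasts 1/8 s, in which the tool goes at most 62.5 mm and 10.7 degrees, less where a joint would pass 70% of its speed; a pose out of reach is approached as far as the arm can. A call with a gripper value outside its range is refused whole. The fingers move at their own pace and stop on an object; "grip_force" is the grip in N (left out, the last holds). Time passes only in rows, so rows that repeat a pose let the fingers close. It gives the time, the measured TCP pose, the force, the opening and the grip force at its end, in the units of the state.
- sensors.get_obs(): the state, without advancing time (a new reading comes with each control period).
- camera(name): name is "scene" or "top" or "wrist"; returns (picture, depth): 400x640x3 uint8, red, green, blue; 400x640 float32, m along the optical axis (not along the pixel's ray), 0 where there is no reading.
- camera_params(name): a dict with "mtx" (3x3 intrinsics, pixels), "k1" (the pictures are not rectified: a ray, as slopes to the right and down, at radius r is drawn at 1 + k1 r^2 times it, then the intrinsics apply), "rvec" (rotation vector, rad) and "tvec" (3), from world to camera coordinates, as OpenCV has them. Camera axes: x right, y down, z forward; pixel columns grow to the right and rows downward; lengths in m; the calibration is good to about 2 mm. A picture is of the moment at which its call begins: read the wrist's pose just before it. camera_params takes no time and is no camera call; for the wrist camera it gives the pose at the moment of the call.
- bot.job_done(): hands the job in; it is judged then, once.
The state is a dict: "time": time; "q": joint angles; "qd": joint speeds; "joint_efforts": joint torques, N m; "ee_pos": TCP position; "tcp_rot": TCP orientation; "wrist_force": force on the tool from outside, world axes, zero at the start; "torque": the same for the moment, N m; "opening": finger opening in m; "grasp_force": force on a finger pad.
Only numpy, scipy, OpenCV 4.12 (cv2) and the standard library are available. Lean on these libraries where they do the work, as an engineer would, in place of code of your own. Each camera call takes 0.05 s, during which the arm holds its last target. There are 200 camera calls.

## Working session

There is one attempt and no reset: what is moved stays moved. The work goes in short steps, Python scripts to look and compute and a tool call to move; the robot and the scene stay as the last step left them, time stands still between calls to the robot, and variables do not carry over. Pictures are saved under pics/ and viewed, at most 10 in all, crops included, and the job is handed in when it is done.

Besides the shell and the picture viewer there is one more tool, called as a command line: name --argument value ..., lists and objects as JSON in quotes. apply_moves: Moves the arm, as the interface text tells. Its arguments: {"type":"object","properties":{"motion":{"type":"array","items":{"type":"object","properties":{"jaw":{"type":"number"},"xyz":{"type":"array","items":{"type":"number"}},"twist":{"type":"number"}}}},"grip_force":{"type":"number"}},"required":["motion"]}

```bash
mkdir -p pics; ls
cat > h.py <<'E'
import numpy as np, cv2
from workcell import sensors, camera, camera_params, bot
def snap(n,f):
    p=camera_params(n); im,d=camera(n)
    cv2.imwrite(f'pics/{f}.png',im[:,:,::-1]); np.savez(f'pics/{f}.npz',im=im,d=d,**{k:np.array(v) for k,v in p.items()})
def load(f): return np.load(f'pics/{f}.npz')
def undist(s,uv):
    dc=np.array([float(s['k1']),0,0,0]); return cv2.undistortPoints(np.array(uv,float).reshape(-1,1,2),s['mtx'],dc).reshape(-1,2)
def toW(s,pc): 
    R=cv2.Rodrigues(s['rvec'])[0]; return (pc-s['tvec'].ravel())@R
def depthpt(s,uv):
    uv=np.array(uv).reshape(-1,2); n=undist(s,uv); z=s['d'][uv[:,1].astype(int),uv[:,0].astype(int)]
    return toW(s,np.c_[n*z[:,None],z])
def plane(s,uv,h):
    n=undist(s,uv); R=cv2.Rodrigues(s['rvec'])[0]; c=-R.T@s['tvec'].ravel(); d=np.c_[n,np.ones(len(n))]@R
    return c+d*((h-c[2])/d[:,2])[:,None]
def cloud(s):
    v,u=np.mgrid[0:400,0:640]; return depthpt(s,np.c_[u.ravel(),v.ravel()]).reshape(400,640,3)
E
python3 - <<'E'
from h import *
snap('top','top0'); snap('scene','scene0')
print(bot.tcp_to_tips, sensors.get_obs())
E
```

```text
pics
0.017 {'time': 0.1, 'q': array([ 7.27649794e+01,  5.00749942e+00,  1.00384586e+01,  9.50980432e+01,
       -1.69057971e-03,  9.00004045e+01]), 'qd': array([-0.01968823, -0.07711148,  0.04137529, -0.01392345, -0.09739496,
        0.05710657]), 'joint_efforts': array([ 4.70623017e-04, -5.21562338e+01,  4.65653658e+01,  1.60388416e-02,
        5.84268463e-06,  6.08697221e-06]), 'ee_pos': array([0.16291527, 0.52513097, 0.24765346]), 'tcp_rot': array([-1.79932916e+02,  1.69105210e-03,  1.62764577e+02]), 'wrist_force': array([ 0.23790862,  0.39215333, -0.15464109]), 'torque': array([ 0.04469047, -0.02466728, -0.00645671]), 'grasp_force': 0.0, 'opening': 0.08526288889715154}
```

View pics/top0.png

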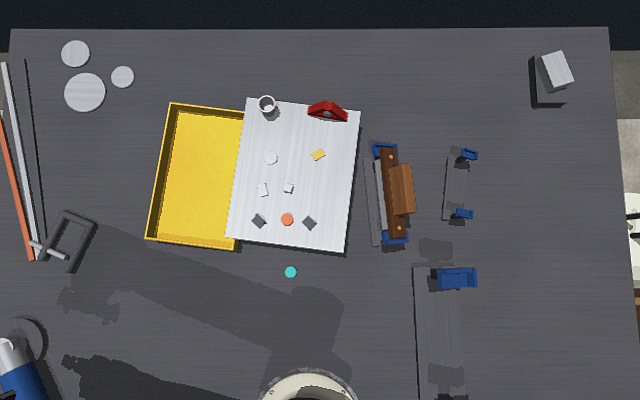

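View pics/scene0.png

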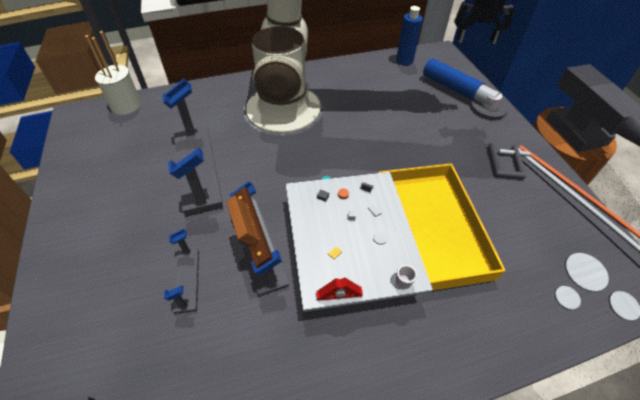

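The top view shows:
- **Plate:** about (295,175), with the tray on its +y side at (195,175).
- **Magnet and pot:** magnet at (327,112), pot at (267,105).
- **Pusher:** on the rest at (393,193).
- **Rests:** three candidates, small (460,185), middle (393,193) and large (440,320). The middle one carries the pusher, so it is the one meant.
- **scrap3:** candidates are the orange disc on the plate (287,219) and the teal disc on the table (291,271). The copper-coloured one on the plate fits.

Run:
```python
from h import *
s=load('top0'); im=s['im']; c=cloud(s); 
hsv=cv2.cvtColor(im,cv2.COLOR_RGB2HSV)
print('campos',toW(s,np.zeros((1,3))))
m=((c[...,2]>.055)&(c[...,2]<.10)&(hsv[...,1]<60)); m[:, :225]=0; m[:,365:]=0; m[:90]=0;m[260:]=0
print('plate z',np.percentile(c[...,2][m],[5,25,50,75,95]))
zt=np.median(c[...,2][m])
m=(m&(abs(c[...,2]-zt)<.02)).astype(np.uint8)
m=cv2.morphologyEx(m,cv2.MORPH_CLOSE,np.ones((9,9)))
k=max(cv2.findContours(m,0,1)[0],key=cv2.contourArea)
P=plane(s,k.reshape(-1,2),zt)[:,:2]; r=cv2.minAreaRect((P*1000).astype(np.float32)); print('plate',r, cv2.boxPoints(r).tolist())
# objects on plate
d=(c[...,2]-zt); 
mk=(k is not None)
pm=np.zeros(m.shape,np.uint8); cv2.drawContours(pm,[k],-1,1,-1); pm=cv2.erode(pm,np.ones((3,3)))
g=hsv[...,2]; 
o=((d>.0025)&(pm>0)).astype(np.uint8)
n,l,st,ce=cv2.connectedComponentsWithStats(o)
for i in range(1,n):
    if st[i,4]>8:
        q=c[l==i]; print(np.round(ce[i]),st[i,4],'h',np.round(np.percentile(d[l==i],90)*1000,1),np.round(q.min(0)*1000),np.round(q.max(0)*1000),im[l==i].mean(0).astype(int))
# blue / brown
b=(hsv[...,0]>100)&(hsv[...,0]<125)&(hsv[...,1]>150)
n,l,st,ce=cv2.connectedComponentsWithStats(b.astype(np.uint8))
for i in range(1,n):
    if st[i,4]>20: q=c[l==i];print('blue',ce[i],st[i,4],np.round(np.percentile(q,[2,98],axis=0)*1000).tolist())
y=((hsv[...,0]>20)&(hsv[...,0]<30)&(hsv[...,1]>200)).astype(np.uint8); k=max(cv2.findContours(y,0,1)[0],key=cv2.contourArea)
print('tray',cv2.minAreaRect((plane(s,k.reshape(-1,2),.045)[:,:2]*1000).astype(np.float32)))
big=cv2.resize(im[90:280,220:480],None,fx=3,fy=3,interpolation=cv2.INTER_CUBIC); cv2.imwrite('pics/crop0.png',big[:,:,::-1])
```

```text
campos [[ 0.37706055 -0.03104301  0.95437049]]
plate z [0.07927459 0.08078928 0.08183847 0.08292173 0.08497092]
plate ((558.8848876953125, 27.959259033203125), (261.2964782714844, 319.39599609375), 82.55155944824219) [[383.59796142578125, -80.88427734375], [700.2988891601562, -122.28884887695312], [734.1718139648438, 136.80279541015625], [417.47088623046875, 178.20736694335938]]
[266. 108.] 211 h 39.9 [684.  68.  84.] [717. 106. 124.] [133 130 133]
[346. 116.] 18 h 14.4 [675. -93.  85.] [693. -88.  98.] [150  75  74]
[318. 154.] 82 h 6.1 [377. -42.  84.] [613. -13. 954.] [223 192 108]
[270. 157.] 113 h 5.8 [579.  64.  84.] [609.  96.  89.] [211 215 218]
[263. 189.] 106 h 7.3 [377. -31.  84.] [535. 106. 954.] [212 216 219]
[288. 188.] 66 h 18.1 [513.  29.  85.] [532.  47. 101.] [198 201 205]
[258. 220.] 114 h 20.1 [436.  87.  85.] [467. 119. 105.] [105 105 111]
[287. 219.] 119 h 11.7 [444.  30.  85.] [468.  56.  95.] [224 138 101]
[309. 222.] 112 h 13.9 [377. -31.  84.] [463.   9. 954.] [107 106 112]
blue [380.82352941 147.32026144] 153 [[586.0, -193.0, 113.0], [613.0, -142.0, 138.0]]
blue [469.00613497 153.67484663] 163 [[589.0, -377.0, 77.0], [609.0, -340.0, 101.0]]
blue [463.84246575 213.2260274 ] 146 [[458.0, -359.0, 72.0], [478.0, -322.0, 101.0]]
blue [392.2994012  238.92215569] 167 [[402.0, -211.0, 106.0], [425.0, -158.0, 140.0]]
blue [456.4832664  277.59973226] 747 [[318.0, -329.0, 156.0], [354.0, -252.0, 199.0]]
blue [ 24.00168919 382.91300676] 1184 [[78.0, 560.0, 30.0], [146.0, 631.0, 74.0]]
tray ((553.6768188476562, 336.9773254394531), (13.832446098327637, 33.69161605834961), 82.71327209472656)
```

View pics/crop0.png

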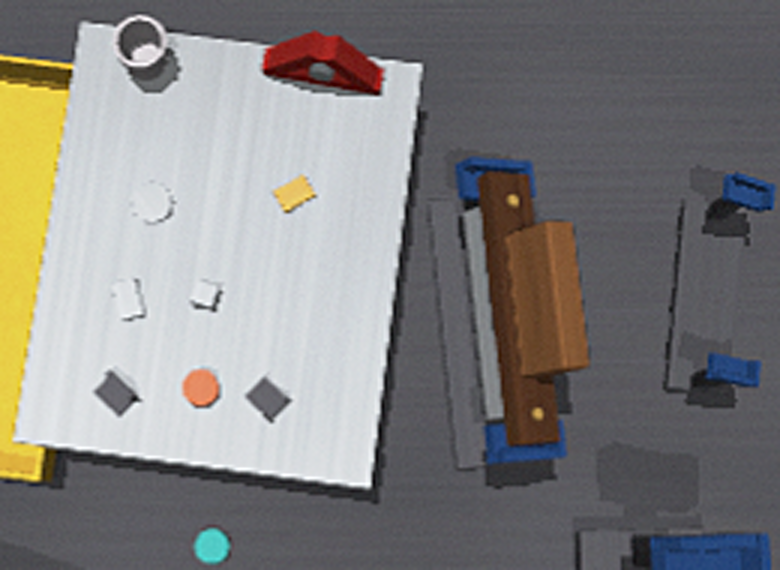

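The enlarged crop confirms the seven offcuts on the plate:

| Offcut | Position (px) |
|---|---|
| Steel flat | (263,189) |
| Dark block | (309,222) |
| Round steel slug | (270,157) |
| Copper slug | (287,219) |
| Angle | (258,220) |
| Brass flat | (318,154) |
| Cube | (288,188) |

The pusher's two brass screws are at (391,157) and (399,228). Its rib leans toward -y.

Run:
```python
from h import *
s=load('top0'); im=s['im']; c=cloud(s); hsv=cv2.cvtColor(im,cv2.COLOR_RGB2HSV).astype(int)
a=np.deg2rad(-7.45); ex=np.array([np.cos(a),np.sin(a)]); ey=np.array([-ex[1],ex[0]]); pc=np.array([.5589,.028])
tr=lambda p:(np.round(((p[:2]-pc)@ex)*1000),np.round(((p[:2]-pc)@ey)*1000))
for nm,uv,h in [('flat',(263,189),5),('block',(309,222),12),('round',(270,157),4),('copper',(287,219),10),('angle',(258,220),20),('brass',(318,154),4),('cube',(288,188),16)]:
    print(nm,tr(plane(s,[uv],.082+h/1000)[0]))
o=c[(c[...,2]>.098)&(c[...,2]<.15)&(np.linalg.norm(c[...,:2]-pc,axis=2)<.25)&(c[...,1]>-.105)]
t=np.c_[(o[:,:2]-pc)@ex,(o[:,:2]-pc)@ey]*1000; t=t[t[:,0]>60]; print('magnet/pot: min x',np.round(t.min(0)),'magnet',np.round(t[t[:,1]<0].min(0)),np.round(t[t[:,1]<0].max(0)))
# pusher
b=(hsv[...,0]>=5)&(hsv[...,0]<=17)&(hsv[...,1]>120); b[:,:365]=0; b[:,425:]=0; b[:130]=0; b[260:]=0
pts=c[b&(c[...,2]>.05)&(c[...,2]<.3)]; V=hsv[...,2][b&(c[...,2]>.05)&(c[...,2]<.3)]
print(len(pts),np.percentile(pts,[1,99],axis=0).round(3).tolist(),np.percentile(V,[5,25,50,75,95]))
# screws
w=(hsv[...,0]>=17)&(hsv[...,0]<=28)&(hsv[...,1]>90)&(hsv[...,2]>140); w[:,370:415]&=True; w[:,:375]=0; w[:,412:]=0; w[:140]=0;w[245:]=0
n,l,st,ce=cv2.connectedComponentsWithStats(w.astype(np.uint8)); S=[]
for i in range(1,n): 
    print(ce[i],st[i,4],depthpt(s,[ce[i]]).round(4)); 
# normals by plane fit of rib points: split by back/rib brightness
k=np.unique
for lo,hi in [(0,110),(110,150),(150,255)]:
    q=pts[(V>=lo)&(V<hi)]
    if len(q)>30:
        for _ in range(3):
            m=q.mean(0); u,sv,vt=np.linalg.svd(q-m); q=q[abs((q-m)@vt[2])<.004]
        print(lo,len(q),m.round(4),vt.round(3).tolist(),sv.round(3))
```

```text
flat (np.float64(-46.0), np.float64(61.0))
block (np.float64(-105.0), np.float64(-49.0))
round (np.float64(27.0), np.float64(56.0))
copper (np.float64(-105.0), np.float64(-1.0))
angle (np.float64(-116.0), np.float64(59.0))
brass (np.float64(47.0), np.float64(-48.0))
cube (np.float64(-38.0), np.float64(6.0))
magnet/pot: min x [116. -97.] magnet [130. -97.] [153. -19.]
2101 [[0.417, -0.216, 0.12], [0.6, -0.159, 0.172]] [ 65.  78.  99. 114. 136.]
[390.66666667 156.11111111] 9 [[ 0.5839 -0.1789  0.1289]]
[398.88888889 227.33333333] 9 [[ 0.4342 -0.1921  0.1301]]
0 570 [ 0.5055 -0.1836  0.146 ] [[-0.995, -0.095, -0.001], [-0.046, 0.486, -0.873], [-0.083, 0.869, 0.488]] [1.024 0.32  0.033]
110 284 [ 0.5132 -0.1932  0.1556] [[-0.976, -0.192, 0.098], [0.202, -0.657, 0.726], [0.075, -0.729, -0.68]] [0.469 0.311 0.034]
```

```bash
cat >> h.py <<'E'
def goto(x,y,z,yaw):
    o=sensors.get_obs(); p=np.array(o['ee_pos']); w=np.deg2rad(o['tcp_rot'][2]); d=(np.array([x,y,z])-p)*1000
    dy=(np.deg2rad(yaw)-w+np.pi)%(2*np.pi)-np.pi
    print('shift',np.round([d[0]*np.cos(w)+d[1]*np.sin(w),d[0]*np.sin(w)-d[1]*np.cos(w),-d[2]],1),'twist',round(-dy,3),'t',o['time'])
E
python3 -c "
from h import *
goto(.5087,-.182,.25,185)"
```

```text
shift [-539.8 -572.9   -2.3] twist -0.388 t 0.1
```

apply_moves --motion '[{"xyz": [-40,-42,0],"twist": -0.03,"jaw": 1},{"xyz": [-80,-84,0],"twist": -0.06,"jaw": 1},{"xyz": [-120,-127,0],"twist": -0.09,"jaw": 1},{"xyz": [-160,-170,0],"twist": -0.12,"jaw": 1},{"xyz": [-200,-212,0],"twist": -0.15,"jaw": 1}]'

```text
time: 0.72
ee_pos: [0.2914, 0.2618, 0.2481]
tcp_rot: [-180.0, 0.0, 171.4]
wrist_force: [0.9, 0.1, 0.1]
opening: 0.0853
grasp_force: 0.0
```

```bash
python3 -c "
from h import *
print(sensors.get_obs()['ee_pos'])
goto(.5087,-.182,.25,185)"
```

```text
[0.29143092 0.26181009 0.24808035]
shift [-280.9 -406.6   -1.9] twist -0.237 t 0.725
```

apply_moves --motion '[{"xyz": [-33,-49,0],"twist": -0.05,"jaw": 1},{"xyz": [-67,-98,0],"twist": -0.1,"jaw": 1},{"xyz": [-101,-147,0],"twist": -0.15,"jaw": 1},{"xyz": [-135,-196,0],"twist": -0.2,"jaw": 1},{"xyz": [-169,-245,0],"twist": -0.237,"jaw": 1}]'

```text
time: 1.35
ee_pos: [0.4218, -0.0061, 0.2482]
tcp_rot: [180.0, 0.0, -175.0]
wrist_force: [0.7, 0.1, -0.2]
opening: 0.0854
grasp_force: 0.0
```

```bash
python3 -c "
from h import *
print(sensors.get_obs()['ee_pos'])
goto(.5087,-.182,.25,185)"
```

```text
[ 0.42182683 -0.0060745   0.24820306]
shift [ -71.2 -182.8   -1.8] twist 0.0 t 1.35
```

apply_moves --motion '[{"xyz": [-20,-52,0],"jaw": 1},{"xyz": [-40,-104,0],"jaw": 1},{"xyz": [-60,-156,0],"jaw": 1},{"xyz": [-71,-183,0],"jaw": 1},{"xyz": [-71,-183,0],"jaw": 1}]'

```text
validation failed for argument at $.mo...
```

Run:
```python
from h import *
snap('wrist','w1'); o=sensors.get_obs(); print(o['ee_pos'],o['tcp_rot'])
goto(.5087,-.182,.1314,185)
```

```text
[ 0.42386188 -0.01111896  0.24739819] [-1.79863109e+02  7.85316002e-03 -1.75098154e+02]
shift [ -69.9 -177.5  116. ] twist -0.002 t 1.4
```

View pics/w1.png

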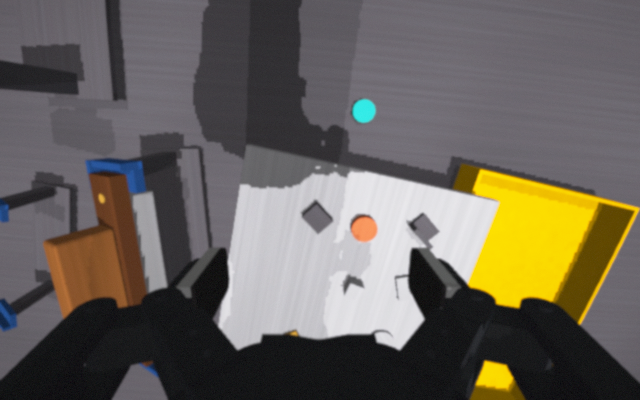

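The move was refused, apparently because it left out twist. The wrist picture therefore still shows the plate, with the copper slug at (364,229) and the pusher at the left at (110,250).

apply_moves --motion '[{"xyz": [-20,-52,0],"twist": 0,"jaw": 1},{"xyz": [-40,-104,0],"twist": 0,"jaw": 1},{"xyz": [-60,-150,0],"twist": 0,"jaw": 1},{"xyz": [-70,-177.5,0],"twist": 0,"jaw": 1},{"xyz": [-70,-177.5,0],"twist": 0,"jaw": 1}]'

```text
time: 2.02
ee_pos: [0.5067, -0.1762, 0.2471]
tcp_rot: [180.0, -0.1, -175.2]
wrist_force: [-0.1, 0.4, -0.2]
opening: 0.0852
grasp_force: 0.0
```

Run:
```python
from h import *
snap('wrist','w2'); snap('scene','s2'); o=sensors.get_obs(); print(o['ee_pos'],o['tcp_rot'])
goto(.5087,-.182,.1314,185)
s=load('w2'); im=s['im']; hsv=cv2.cvtColor(im,cv2.COLOR_RGB2HSV).astype(int)
w=(hsv[...,0]>=17)&(hsv[...,0]<=28)&(hsv[...,1]>90)&(hsv[...,2]>140)
n,l,st,ce=cv2.connectedComponentsWithStats(w.astype(np.uint8))
for i in range(1,n):
    if st[i,4]>15: print(ce[i],st[i,4],depthpt(s,[ce[i]]).round(4),plane(s,[ce[i]],.1295).round(4))
```

```text
[ 0.50615721 -0.17458125  0.24789388] [ 1.79965779e+02 -5.37185191e-02 -1.75088400e+02]
shift [ -1.9  -7.6 116.5] twist -0.002 t 2.125
[305.96153846 112.07692308] 52 [[ 0.4361 -0.1925  0.1274]] [[ 0.4361 -0.1924  0.1295]]
[619.47708022 301.91454908] 4014 [[0.6496 0.2628 0.0149]] [[0.5825 0.1202 0.1295]]
[308.87096774 284.12903226] 62 [[ 0.5857 -0.179   0.1275]] [[ 0.5846 -0.179   0.1295]]
[631.51282051 368.08974359] 78 [[0.726  0.2701 0.0567]] [[0.6601 0.1658 0.1295]]
```

View pics/w2.png

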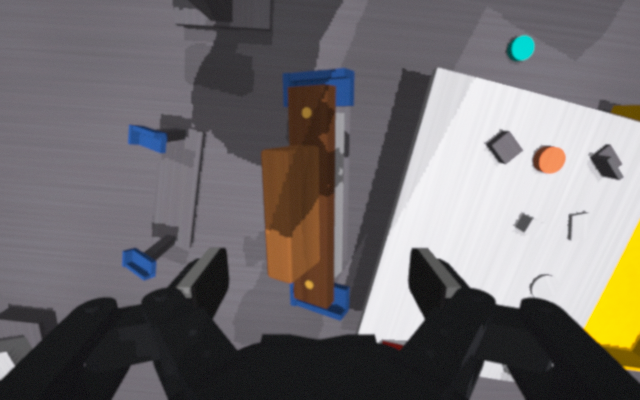

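Both screws, at (306,112) and (309,284), confirm the pusher pose, and the rib lies between the open fingers. I'll descend.

apply_moves --motion '[{"xyz": [-3,-7.5,20],"twist": 0,"jaw": 1},{"xyz": [-3,-7.5,50],"twist": 0,"jaw": 1},{"xyz": [-3,-7.5,80],"twist": 0,"jaw": 1},{"xyz": [-3,-7.5,105],"twist": 0,"jaw": 1},{"xyz": [-3,-7.5,118],"twist": 0,"jaw": 1}]' --grip_force 40

```text
time: 2.75
ee_pos: [0.5094, -0.1808, 0.1293]
tcp_rot: [180.0, -0.1, -175.0]
wrist_force: [-0.7, 0.5, 0.5]
opening: 0.0854
grasp_force: 0.0
```

Run:
```python
from h import *
snap('scene','s3'); o=sensors.get_obs(); print(o['ee_pos'],o['wrist_force'],o['time'])
im=load('s3')['im'][140:320,180:340]; cv2.imwrite('pics/s3c.png',cv2.resize(im,None,fx=3.3,fy=3.3,interpolation=2)[:,:,::-1])
```

```text
[ 0.50920252 -0.18090127  0.12823399] [ 0.236394    0.17010923 -1.60813885] 2.8
```

View pics/s3c.png

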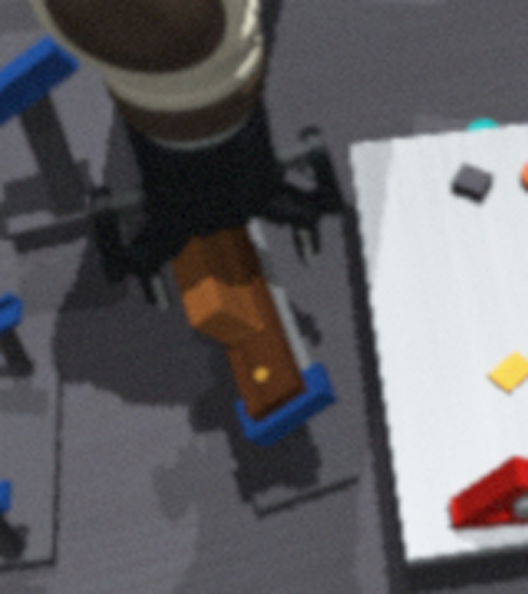

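The picture shows the rib between the two fingers, at about (215,290) in the crop. Next I'll close while rising, so the rib swings upright.

apply_moves --motion '[{"xyz": [0,0,0],"twist": 0,"jaw": 0.76},{"xyz": [0,0,-3],"twist": 0,"jaw": 0.65},{"xyz": [0,0,-8],"twist": 0,"jaw": 0.53},{"xyz": [0,0,-12],"twist": 0,"jaw": 0.41},{"xyz": [0,0,-12],"twist": 0,"jaw": 0.41}]' --grip_force 40

```text
time: 3.42
ee_pos: [0.5107, -0.1829, 0.1437]
tcp_rot: [-179.9, 0.1, -175.1]
wrist_force: [-0.1, -6.5, 3.8]
opening: 0.0602
grasp_force: 3.5
```

apply_moves --motion '[{"xyz": [0,0,-5],"twist": 0,"jaw": 0.35},{"xyz": [0,0,-9],"twist": 0,"jaw": 0.22},{"xyz": [0,0,-13],"twist": 0,"jaw": 0.1},{"xyz": [0,0,-15],"twist": 0,"jaw": 0},{"xyz": [0,0,-15],"twist": 0,"jaw": 0}]'

```text
time: 4.05
ee_pos: [0.5101, -0.1819, 0.1572]
tcp_rot: [180.0, -0.0, -175.1]
wrist_force: [0.9, -2.2, 1.4]
opening: 0.0424
grasp_force: 1.0
```

Run:
```python
from h import *
snap('scene','s4'); o=sensors.get_obs(); print(o['ee_pos'],o['wrist_force'],o['opening'],o['time'])
im=load('s4')['im'][140:320,180:340]; cv2.imwrite('pics/s4c.png',cv2.resize(im,None,fx=3.3,fy=3.3,interpolation=2)[:,:,::-1])
```

```text
[ 0.51010607 -0.18200828  0.15717765] [ 0.8844541  -2.13233264  1.45173483] 0.04276811608311972 4.1
```

View pics/s4c.png

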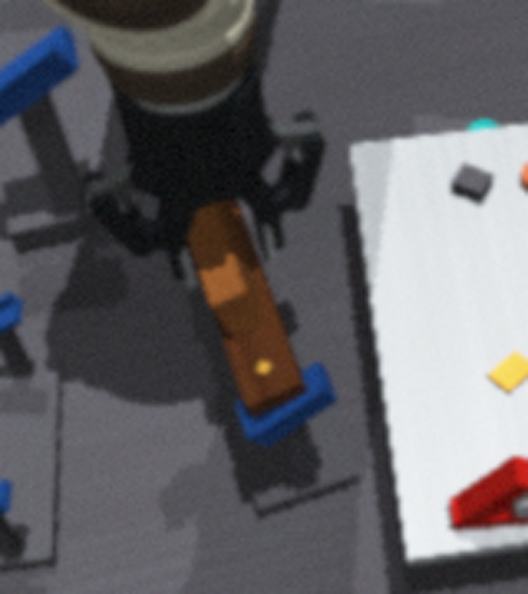

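The rib, now around (225,280) in the crop, is visibly swinging upright on the cradle.

apply_moves --motion '[{"xyz": [0,0,-4],"twist": 0,"jaw": -0.12},{"xyz": [0,0,-7],"twist": 0,"jaw": -0.25},{"xyz": [0,0,-9],"twist": 0,"jaw": -0.38},{"xyz": [0,0,-9],"twist": 0,"jaw": -0.6},{"xyz": [0,0,-9],"twist": 0,"jaw": -0.6}]' --grip_force 60

```text
time: 4.72
ee_pos: [0.5103, -0.1822, 0.1667]
tcp_rot: [-180.0, 0.0, -175.1]
wrist_force: [-0.3, -2.4, 4.9]
opening: 0.0224
grasp_force: 62.6
```

Run:
```python
from h import *
snap('top','t5'); o=sensors.get_obs(); print(o['ee_pos'],o['wrist_force'],o['torque'],o['opening'],o['grasp_force'],o['time'])
```

```text
[ 0.51024991 -0.18223919  0.16668714] [ 0.19747777 -2.97767904  5.10263164] [-0.44561741  0.12842895  0.02466108] 0.022725323361676455 62.69269824028015 4.775
```

apply_moves --motion '[{"xyz": [0,0,-10],"twist": 0,"jaw": -0.6},{"xyz": [0,0,-25],"twist": 0,"jaw": -0.6},{"xyz": [0,0,-45],"twist": 0,"jaw": -0.6},{"xyz": [0,0,-65],"twist": 0,"jaw": -0.6},{"xyz": [0,0,-65],"twist": 0,"jaw": -0.6}]' --grip_force 60

```text
time: 5.4
ee_pos: [0.5107, -0.1822, 0.2331]
tcp_rot: [-179.9, 0.1, -175.1]
wrist_force: [-0.1, 0.3, -4.4]
opening: 0.0231
grasp_force: 61.7
```

Run:
```python
from h import *
snap('top','t6'); snap('scene','s6'); o=sensors.get_obs(); print(o['ee_pos'],o['wrist_force'],o['torque'],o['opening'],o['grasp_force'],o['time'])
A=load('s6'); B=load('t6')
a=cv2.resize(A['im'][130:300,190:340],None,fx=3,fy=3,interpolation=2); b=cv2.resize(B['im'][110:280,340:440],None,fx=3,fy=3,interpolation=2)
cv2.imwrite('pics/s6c.png',np.hstack([a,b])[:,:,::-1])
```

```text
[ 0.51007602 -0.18200337  0.23089619] [-0.09271721 -0.4433294  -3.75742594] [ 0.00123824 -0.05503494  0.05795442] 0.02351631741875868 61.73838973045349 5.5
```

View pics/s6c.png

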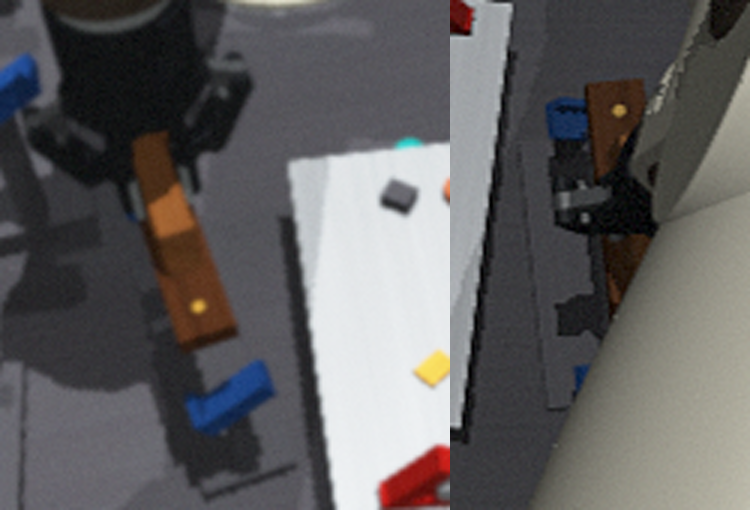

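The pusher is upright and held, with its far screw at (198,306) in the crop. I'll measure its tilt and height relative to the TCP.

Run:
```python
from h import *
o=sensors.get_obs()
for f in ('s6','t6'):
    s=load(f); im=s['im']; c=cloud(s); hsv=cv2.cvtColor(im,cv2.COLOR_RGB2HSV).astype(int)
    box=(c[...,0]>.4)&(c[...,0]<.63)&(c[...,1]>-.24)&(c[...,1]<-.13)&(c[...,2]>.15)&(c[...,2]<.23)
    b=box&(hsv[...,0]>=4)&(hsv[...,0]<=17)&(hsv[...,1]>110)
    w=box&(hsv[...,0]>=17)&(hsv[...,0]<=28)&(hsv[...,1]>90)&(hsv[...,2]>140)
    n,l,st,ce=cv2.connectedComponentsWithStats(w.astype(np.uint8))
    for i in range(1,n):
        if st[i,4]>4: print(f,'screw',ce[i],st[i,4],depthpt(s,[ce[i]]).round(4))
    q=c[b]; print(len(q))
    # back top: highest plane near x>.565
    q=q[(q[:,0]>.567)]; z=np.median(q[:,2]); q=q[abs(q[:,2]-z)<.006]
    for _ in range(4):
        m=q.mean(0); vt=np.linalg.svd(q-m)[2]; q=q[abs((q-m)@vt[2])<.002]
    print(f,len(q),m.round(4),(vt[2]*np.sign(vt[2,2])).round(3), q.min(0).round(3),q.max(0).round(3))
```

```text
s6 screw [255.8        231.73333333] 15 [[ 0.5873 -0.1746  0.2016]]
667
s6 337 [ 0.5882 -0.175   0.2016] [ 0.015 -0.014  1.   ] [ 0.567 -0.193  0.2  ] [ 0.61  -0.157  0.204]
t6 screw [396. 146.] 9 [[ 0.5851 -0.1762  0.203 ]]
531
t6 244 [ 0.5866 -0.1739  0.2033] [-0.003 -0.009  1.   ] [ 0.567 -0.192  0.201] [ 0.605 -0.157  0.205]
```

```bash
python3 -c "
from h import *
goto(.5459,-.0712,.2,172.55)"
```

```text
shift [-45.2 107.3  30.9] twist 0.216 t 5.5
```

apply_moves --motion '[{"xyz": [-15,36,0],"twist": 0.07,"jaw": -0.6},{"xyz": [-30,72,0],"twist": 0.14,"jaw": -0.6},{"xyz": [-45,107,10],"twist": 0.216,"jaw": -0.6},{"xyz": [-45,107,30],"twist": 0.216,"jaw": -0.6},{"xyz": [-45,107,45],"twist": 0.216,"jaw": -0.6}]'

```text
time: 6.12
ee_pos: [0.5452, -0.0711, 0.1843]
tcp_rot: [-180.0, -0.1, 172.6]
wrist_force: [0.2, -0.6, -3.9]
opening: 0.0232
grasp_force: 61.7
```

apply_moves --motion '[{"xyz": [0,0,3],"twist": 0,"jaw": -0.6},{"xyz": [0,0,6],"twist": 0,"jaw": -0.6},{"xyz": [0,0,9],"twist": 0,"jaw": -0.6},{"xyz": [0,0,12],"twist": 0,"jaw": -0.6}]'

```text
time: 6.62
ee_pos: [0.5459, -0.0718, 0.1745]
tcp_rot: [-180.0, 0.0, 172.5]
wrist_force: [0.6, 0.3, -4.5]
opening: 0.0228
grasp_force: 61.6
```

Run:
```python
from h import *
O=np.array([.5092,-.1786,.1166]); a=np.deg2rad(5.05); X=np.array([np.cos(a),np.sin(a),0]); H=np.array([-np.sin(a),np.cos(a),0]); t=np.pi/6
Y=H*np.cos(t)+np.array([0,0,np.sin(t)]); Z=-H*np.sin(t)+np.array([0,0,np.cos(t)])
for f in ('top0','w2','scene0'):
    c=cloud(load(f)); q=(c-O)@np.c_[X,Y,Z]*1000
    m=(abs(q[...,0])<60)&(q[...,1]>5)&(q[...,1]<22)&(q[...,2]<-2)&(q[...,2]>-60)
    z=q[m]; print(f,len(z),np.percentile(z[:,2],[0,2,5,10,50]).round(1) if len(z) else '', np.median(z[:,1]) if len(z) else '')
    h,e=np.histogram(z[:,2],bins=np.arange(-60,0,4)); print(list(zip(e[:-1].astype(int),h)))
```

```text
top0 318 [-25.  -23.2 -22.5 -21.7 -13.4] 13.991427161808051
[(np.int64(-60), np.int64(0)), (np.int64(-56), np.int64(0)), (np.int64(-52), np.int64(0)), (np.int64(-48), np.int64(0)), (np.int64(-44), np.int64(0)), (np.int64(-40), np.int64(0)), (np.int64(-36), np.int64(0)), (np.int64(-32), np.int64(0)), (np.int64(-28), np.int64(2)), (np.int64(-24), np.int64(53)), (np.int64(-20), np.int64(67)), (np.int64(-16), np.int64(60)), (np.int64(-12), np.int64(71)), (np.int64(-8), np.int64(58))]
w2 1051 [-24.9 -23.8 -23.1 -22.1 -15.5] 14.513375870648618
[(np.int64(-60), np.int64(0)), (np.int64(-56), np.int64(0)), (np.int64(-52), np.int64(0)), (np.int64(-48), np.int64(0)), (np.int64(-44), np.int64(0)), (np.int64(-40), np.int64(0)), (np.int64(-36), np.int64(0)), (np.int64(-32), np.int64(0)), (np.int64(-28), np.int64(11)), (np.int64(-24), np.int64(224)), (np.int64(-20), np.int64(254)), (np.int64(-16), np.int64(261)), (np.int64(-12), np.int64(261)), (np.int64(-8), np.int64(36))]
scene0 150 [-24.9 -24.5 -23.7 -22.9 -16.1] 15.931304381201265
[(np.int64(-60), np.int64(0)), (np.int64(-56), np.int64(0)), (np.int64(-52), np.int64(0)), (np.int64(-48), np.int64(0)), (np.int64(-44), np.int64(0)), (np.int64(-40), np.int64(0)), (np.int64(-36), np.int64(0)), (np.int64(-32), np.int64(0)), (np.int64(-28), np.int64(6)), (np.int64(-24), np.int64(37)), (np.int64(-20), np.int64(33)), (np.int64(-16), np.int64(40)), (np.int64(-12), np.int64(27)), (np.int64(-8), np.int64(3))]
```

apply_moves --motion '[{"xyz": [0,0,2],"twist": 0,"jaw": -0.6},{"xyz": [0,0,3],"twist": 0,"jaw": -0.6},{"xyz": [0,0,4],"twist": 0,"jaw": -0.6},{"xyz": [0,0,4],"twist": 0,"jaw": -0.6}]'

```text
time: 7.12
ee_pos: [0.5457, -0.0716, 0.1702]
tcp_rot: [180.0, -0.0, 172.6]
wrist_force: [-0.9, -0.5, -3.1]
opening: 0.0235
grasp_force: 61.6
```

apply_moves --motion '[{"xyz": [0,0,5],"twist": 0,"jaw": -0.6},{"xyz": [0,0,10],"twist": 0,"jaw": -0.6},{"xyz": [0,0,14],"twist": 0,"jaw": -0.6},{"xyz": [0,0,16],"twist": 0,"jaw": -0.6},{"xyz": [0,0,16],"twist": 0,"jaw": -0.6}]'

```text
time: 7.75
ee_pos: [0.5456, -0.0716, 0.1541]
tcp_rot: [-180.0, -0.0, 172.6]
wrist_force: [-0.1, -1.1, -3.1]
opening: 0.0228
grasp_force: 61.7
```

apply_moves --motion '[{"xyz": [0,0,0.5],"twist": 0,"jaw": -0.6},{"xyz": [0,0,1],"twist": 0,"jaw": -0.6},{"xyz": [0,0,1.5],"twist": 0,"jaw": -0.6},{"xyz": [0,0,1.5],"twist": 0,"jaw": -0.6}]'

```text
time: 8.25
ee_pos: [0.5457, -0.0716, 0.1528]
tcp_rot: [-180.0, -0.0, 172.6]
wrist_force: [0.0, -0.3, -4.3]
opening: 0.0233
grasp_force: 61.7
```

apply_moves --motion '[{"xyz": [0,0,0.5],"twist": 0,"jaw": -0.6},{"xyz": [0,0,1],"twist": 0,"jaw": -0.6},{"xyz": [0,0,1],"twist": 0,"jaw": -0.6}]'

```text
time: 8.62
ee_pos: [0.5457, -0.0716, 0.1517]
tcp_rot: [180.0, -0.0, 172.6]
wrist_force: [-0.2, 0.3, -4.1]
opening: 0.0231
grasp_force: 61.7
```

apply_moves --motion '[{"xyz": [0,0,0.5],"twist": 0,"jaw": -0.6},{"xyz": [0,0,1],"twist": 0,"jaw": -0.6},{"xyz": [0,0,1],"twist": 0,"jaw": -0.6}]'

```text
time: 9.0
ee_pos: [0.5457, -0.0716, 0.1507]
tcp_rot: [180.0, -0.0, 172.6]
wrist_force: [-0.8, 0.4, -3.4]
opening: 0.0233
grasp_force: 61.7
```

apply_moves --motion '[{"xyz": [0,0,0.5],"twist": 0,"jaw": -0.6},{"xyz": [0,0,1],"twist": 0,"jaw": -0.6},{"xyz": [0,0,1],"twist": 0,"jaw": -0.6}]'

```text
time: 9.38
ee_pos: [0.5457, -0.0716, 0.1497]
tcp_rot: [-180.0, -0.0, 172.6]
wrist_force: [0.2, 0.5, -4.5]
opening: 0.0234
grasp_force: 61.7
```

apply_moves --motion '[{"xyz": [0,0,0.5],"twist": 0,"jaw": -0.6},{"xyz": [0,0,1],"twist": 0,"jaw": -0.6},{"xyz": [0,0,1],"twist": 0,"jaw": -0.6}]'

```text
time: 9.75
ee_pos: [0.5457, -0.0716, 0.1487]
tcp_rot: [180.0, -0.0, 172.6]
wrist_force: [-0.6, 0.1, -3.1]
opening: 0.023
grasp_force: 61.7
```

apply_moves --motion '[{"xyz": [0,0,0.5],"twist": 0,"jaw": -0.6},{"xyz": [0,0,0.8],"twist": 0,"jaw": -0.6},{"xyz": [0,0,0.8],"twist": 0,"jaw": -0.6}]'

```text
time: 10.12
ee_pos: [0.5457, -0.0716, 0.1484]
tcp_rot: [180.0, 0.0, 172.6]
wrist_force: [-2.6, 0.4, 0.8]
opening: 0.0228
grasp_force: 62.5
```

apply_moves --motion '[{"xyz": [0,0,0.3],"twist": 0,"jaw": -0.6},{"xyz": [0,0,0.3],"twist": 0,"jaw": -0.6}]'

```text
time: 10.38
ee_pos: [0.5457, -0.0716, 0.1484]
tcp_rot: [180.0, 0.0, 172.6]
wrist_force: [-4.1, 0.4, 4.8]
opening: 0.0229
grasp_force: 63.1
```

```bash
python3 -c "
from h import *
o=sensors.get_obs();print(o['wrist_force'],o['torque'],o['ee_pos'])
goto(.5751,.152,.148,172.55)"
```

```text
[-4.07057896  0.40113087  4.82957079] [0.15201584 0.7098866  0.03282149] [ 0.54571087 -0.07156269  0.14838967]
shift [-2.000e-01  2.255e+02  4.000e-01] twist 0.0 t 10.375
```

apply_moves --motion '[{"xyz": [0,5,0],"twist": 0,"jaw": -0.6},{"xyz": [0,14,0],"twist": 0,"jaw": -0.6},{"xyz": [0,25,0],"twist": 0,"jaw": -0.6},{"xyz": [0,36,0],"twist": 0,"jaw": -0.6},{"xyz": [0,45,0],"twist": 0,"jaw": -0.6}]'

```text
time: 11.0
ee_pos: [0.5521, -0.0271, 0.1483]
tcp_rot: [-179.9, 0.1, 172.5]
wrist_force: [-0.5, -5.2, 4.9]
opening: 0.0232
grasp_force: 63.0
```

apply_moves --motion '[{"xyz": [0,11,0],"twist": 0,"jaw": -0.6},{"xyz": [0,22,0],"twist": 0,"jaw": -0.6},{"xyz": [0,33,0],"twist": 0,"jaw": -0.6},{"xyz": [0,44,0],"twist": 0,"jaw": -0.6},{"xyz": [0,55,0],"twist": 0,"jaw": -0.6}]'

```text
time: 11.62
ee_pos: [0.5592, 0.0274, 0.1483]
tcp_rot: [-179.9, 0.1, 172.5]
wrist_force: [-1.7, -5.5, 5.3]
opening: 0.0229
grasp_force: 63.0
```

apply_moves --motion '[{"xyz": [0,11,0],"twist": 0,"jaw": -0.6},{"xyz": [0,22,0],"twist": 0,"jaw": -0.6},{"xyz": [0,33,0],"twist": 0,"jaw": -0.6},{"xyz": [0,44,0],"twist": 0,"jaw": -0.6},{"xyz": [0,55,0],"twist": 0,"jaw": -0.6}]'

```text
time: 12.25
ee_pos: [0.5662, 0.0819, 0.1483]
tcp_rot: [-179.9, 0.1, 172.5]
wrist_force: [0.1, -5.9, 5.6]
opening: 0.0232
grasp_force: 63.1
```

```bash
python3 -c "
from h import *
snap('top','t7');snap('scene','s7')
o=sensors.get_obs();print(o['wrist_force'],o['torque'],o['ee_pos'])
goto(.5751,.152,.148,172.55)
a=load('t7')['im'][90:270,140:400];b=load('s7')['im'][140:320,270:510]
cv2.imwrite('pics/c7.png',cv2.resize(np.hstack([a,b]),None,fx=1.6,fy=1.6)[:,:,::-1])"
```

```text
[ 0.16862683 -0.42419597  4.67099956] [-0.39992951  0.04326758 -0.10288354] [0.56633671 0.08288309 0.14838182]
shift [ 0.2 69.7  0.4] twist 0.001 t 12.35
```

View pics/c7.png

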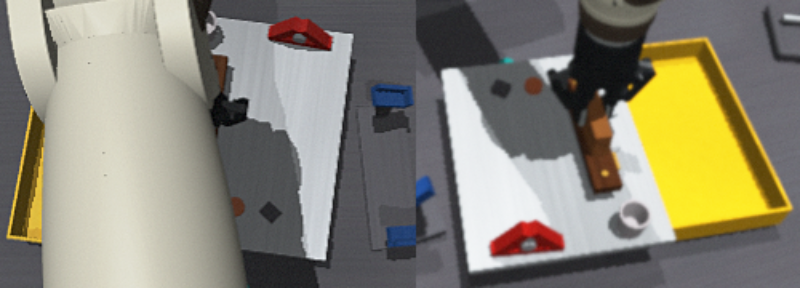

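Lane one is being swept: the block and copper slug remain for lane two, nothing is left behind the shoe, and the pot at (632,215) is clear.

apply_moves --motion '[{"xyz": [0,10,0],"twist": 0,"jaw": -0.6},{"xyz": [0,20,0],"twist": 0,"jaw": -0.6},{"xyz": [0,30,0],"twist": 0,"jaw": -0.6},{"xyz": [0,39,0],"twist": 0,"jaw": -0.6},{"xyz": [0,47,0],"twist": 0,"jaw": -0.6}]'

```text
time: 12.98
ee_pos: [0.5722, 0.1285, 0.1483]
tcp_rot: [-179.9, 0.1, 172.5]
wrist_force: [-0.2, -6.0, 6.3]
opening: 0.023
grasp_force: 63.0
```

apply_moves --motion '[{"xyz": [0,8,0],"twist": 0,"jaw": -0.6},{"xyz": [0,16,0],"twist": 0,"jaw": -0.6},{"xyz": [0,24,0],"twist": 0,"jaw": -0.6},{"xyz": [0,24,0],"twist": 0,"jaw": -0.6}]'

```text
time: 13.48
ee_pos: [0.5754, 0.153, 0.1484]
tcp_rot: [-180.0, 0.1, 172.6]
wrist_force: [0.9, -2.9, 6.6]
opening: 0.0231
grasp_force: 63.0
```

```bash
python3 -c "
from h import *
snap('top','t8');snap('scene','s8')
o=sensors.get_obs();print(o['wrist_force'],o['torque'],o['ee_pos'])
goto(.5459,-.0712,.148,172.55)
b=load('s8')['im'][140:320,270:510]
cv2.imwrite('pics/c8.png',cv2.resize(b,None,fx=3,fy=3)[:,:,::-1])"
```

```text
[-1.26312456 -1.28147748  5.83855524] [-0.60516984  0.01599183 -0.03157712] [0.57538547 0.15295187 0.14837647]
shift [   0.3 -226.1    0.4] twist 0.0 t 13.575
```

View pics/c8.png

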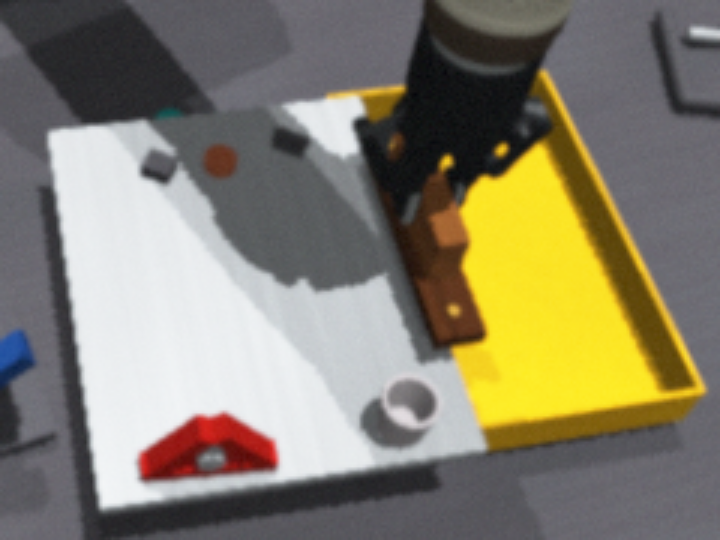

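Lane one is swept to the edge, and the copper, block and angle remain for lane two at (220,160), (158,163) and (290,140). All ten views are now used, so from here I'll rely on numbers. Next I drag back down the cleared lane.

apply_moves --motion '[{"xyz": [0,-12,0],"twist": 0,"jaw": -0.6},{"xyz": [0,-36,0],"twist": 0,"jaw": -0.6},{"xyz": [0,-60,0],"twist": 0,"jaw": -0.6},{"xyz": [0,-84,0],"twist": 0,"jaw": -0.6},{"xyz": [0,-105,0],"twist": 0,"jaw": -0.6}]'

```text
time: 14.2
ee_pos: [0.5619, 0.0488, 0.1485]
tcp_rot: [179.8, 0.1, 172.6]
wrist_force: [2.5, 12.5, 17.9]
opening: 0.0229
grasp_force: 65.0
```

apply_moves --motion '[{"xyz": [0,-24,0],"twist": 0,"jaw": -0.6},{"xyz": [0,-48,0],"twist": 0,"jaw": -0.6},{"xyz": [0,-72,0],"twist": 0,"jaw": -0.6},{"xyz": [0,-96,0],"twist": 0,"jaw": -0.6},{"xyz": [0,-119,0],"twist": 0,"jaw": -0.6}]'

```text
time: 14.82
ee_pos: [0.5464, -0.0694, 0.1484]
tcp_rot: [179.9, 0.1, 172.6]
wrist_force: [-0.1, 2.3, 9.3]
opening: 0.0235
grasp_force: 63.5
```

Run:
```python
from h import *
snap('top','t9');snap('scene','s9')
o=sensors.get_obs();print(o['wrist_force'],o['ee_pos'])
p=np.array([.5589,.028])+.001*(-110*np.array([.99156,-.12966])-100*np.array([.12966,.99156])); print(p); goto(*p,.148,172.55)
a=np.deg2rad(-7.45); ex=np.array([np.cos(a),np.sin(a)]); ey=np.array([-ex[1],ex[0]]); pc=np.array([.5589,.028])
for f in ('t9','s9'):
    s=load(f); c=cloud(s); px=(c[...,:2]-pc)@ex*1000; py=(c[...,:2]-pc)@ey*1000
    for nm,m in (('plate',(abs(px)<155)&(py<128)&(py>-60)&(c[...,2]>.0853)&(c[...,2]<.15)),('tray',(abs(px)<150)&(py>135)&(py<320)&(c[...,2]>.0)&(c[...,2]<.06))):
        if nm=='tray':
            hsv=cv2.cvtColor(s['im'],cv2.COLOR_RGB2HSV); m&=~((hsv[...,0]>18)&(hsv[...,0]<32)&(hsv[...,1]>200))
        n,l,st,ce=cv2.connectedComponentsWithStats(m.astype(np.uint8))
        for i in range(1,n):
            if st[i,4]>12: print(f,nm,ce[i].round(),st[i,4],px[l==i].mean().round(),py[l==i].mean().round(),c[l==i][:,2].max().round(3),s['im'][l==i].mean(0).astype(int))
```

```text
[-0.02669493 -5.32011935  7.70068845] [ 0.54615873 -0.07142214  0.14836593]
[ 0.4368624 -0.0568934]
shift [1.103e+02 1.000e-01 4.000e-01] twist -0.001 t 14.925
t9 plate [266. 105.] 295 136.0 78.0 0.125 [110 107 109]
t9 plate [285. 218.] 68 -103.0 4.0 0.095 [192 114  83]
t9 plate [258. 220.] 108 -116.0 60.0 0.104 [85 85 90]
t9 tray [197. 169.] 8661 -7.0 234.0 0.06 [186 156  54]
s9 plate [366. 186.] 85 -107.0 58.0 0.106 [86 87 91]
s9 plate [343. 193.] 81 -99.0 2.0 0.095 [216 134  93]
s9 plate [405. 275.] 342 136.0 78.0 0.123 [151 148 150]
s9 plate [348. 286.] 239 148.0 -41.0 0.143 [161  49  46]
s9 tray [465. 190.] 41 -88.0 313.0 0.06 [222 181  67]
s9 tray [443. 265.] 798 79.0 203.0 0.059 [149 140 104]
s9 tray [490. 241.] 20 63.0 313.0 0.06 [222 181  69]
```

apply_moves --motion '[{"xyz": [8,0,-0.4],"twist": 0,"jaw": -0.6},{"xyz": [20,0,-0.4],"twist": 0,"jaw": -0.6},{"xyz": [33,0,-0.4],"twist": 0,"jaw": -0.6},{"xyz": [46,0,-0.4],"twist": 0,"jaw": -0.6},{"xyz": [58,0,-0.4],"twist": 0,"jaw": -0.6}]'

```text
time: 15.55
ee_pos: [0.4879, -0.0619, 0.1484]
tcp_rot: [180.0, 0.1, 172.6]
wrist_force: [5.4, -0.3, 6.1]
opening: 0.0231
grasp_force: 63.0
```

apply_moves --motion '[{"xyz": [13,0,0],"twist": 0,"jaw": -0.6},{"xyz": [26,0,0],"twist": 0,"jaw": -0.6},{"xyz": [39,0,0],"twist": 0,"jaw": -0.6},{"xyz": [52,0,0],"twist": 0,"jaw": -0.6},{"xyz": [52,0,0],"twist": 0,"jaw": -0.6}]'

```text
time: 16.18
ee_pos: [0.4351, -0.055, 0.1484]
tcp_rot: [180.0, -0.1, 172.6]
wrist_force: [-5.3, 2.4, 10.7]
opening: 0.0231
grasp_force: 63.9
```

```bash
python3 -c "
from h import *
o=sensors.get_obs();print(o['wrist_force'],o['ee_pos'])
goto(.5589-.1091+.0163,.028+.0143+.1249,.148,172.55)"
```

```text
[-5.30936602  2.42604313 10.7110444 ] [ 0.43507094 -0.05496994  0.1483989 ]
shift [ -2.1 224.3   0.4] twist 0.0 t 16.175
```

apply_moves --motion '[{"xyz": [0,3,-0.5],"twist": 0,"jaw": -0.6},{"xyz": [0,13,-0.5],"twist": 0,"jaw": -0.6},{"xyz": [0,24,-0.5],"twist": 0,"jaw": -0.6},{"xyz": [0,35,-0.5],"twist": 0,"jaw": -0.6},{"xyz": [0,46,-0.5],"twist": 0,"jaw": -0.6}]'

```text
time: 16.8
ee_pos: [0.4427, -0.009, 0.1484]
tcp_rot: [-180.0, -0.0, 172.6]
wrist_force: [0.2, -3.4, 2.9]
opening: 0.0233
grasp_force: 62.8
```

apply_moves --motion '[{"xyz": [0,11,0],"twist": 0,"jaw": -0.6},{"xyz": [0,22,0],"twist": 0,"jaw": -0.6},{"xyz": [0,33,0],"twist": 0,"jaw": -0.6},{"xyz": [0,44,0],"twist": 0,"jaw": -0.6},{"xyz": [0,55,0],"twist": 0,"jaw": -0.6}]'

```text
time: 17.42
ee_pos: [0.45, 0.0456, 0.1484]
tcp_rot: [180.0, -0.0, 172.6]
wrist_force: [-0.0, -2.8, 0.4]
opening: 0.0232
grasp_force: 62.3
```

apply_moves --motion '[{"xyz": [0,11,0],"twist": 0,"jaw": -0.6},{"xyz": [0,22,0],"twist": 0,"jaw": -0.6},{"xyz": [0,33,0],"twist": 0,"jaw": -0.6},{"xyz": [0,44,0],"twist": 0,"jaw": -0.6},{"xyz": [0,55,0],"twist": 0,"jaw": -0.6}]'

```text
time: 18.05
ee_pos: [0.4571, 0.1001, 0.1485]
tcp_rot: [180.0, -0.0, 172.6]
wrist_force: [-0.3, -2.2, -1.7]
opening: 0.023
grasp_force: 62.0
```

```bash
python3 -c "
from h import *
o=sensors.get_obs();print(o['wrist_force'],o['ee_pos'])
goto(.5589-.1091+.0163,.028+.0143+.1249,.148,172.55)"
```

```text
[-0.33101457 -2.16376812 -1.73532273] [0.45709981 0.10012816 0.14845552]
shift [-0.2 67.7  0.5] twist 0.0 t 18.05
```

Bearing is getting light (~2 N), so I'll lower slightly while finishing the lane.

apply_moves --motion '[{"xyz": [0,10,0.3],"twist": 0,"jaw": -0.6},{"xyz": [0,20,0.4],"twist": 0,"jaw": -0.6},{"xyz": [0,30,0.5],"twist": 0,"jaw": -0.6},{"xyz": [0,40,0.5],"twist": 0,"jaw": -0.6},{"xyz": [0,49,0.5],"twist": 0,"jaw": -0.6}]'

```text
time: 18.68
ee_pos: [0.4636, 0.1484, 0.1484]
tcp_rot: [-180.0, 0.0, 172.6]
wrist_force: [-0.3, -5.2, 4.0]
opening: 0.023
grasp_force: 63.0
```

apply_moves --motion '[{"xyz": [0,8,0],"twist": 0,"jaw": -0.6},{"xyz": [0,16,0],"twist": 0,"jaw": -0.6},{"xyz": [0,20,0],"twist": 0,"jaw": -0.6},{"xyz": [0,20,0],"twist": 0,"jaw": -0.6}]'

```text
time: 19.18
ee_pos: [0.4662, 0.1684, 0.1484]
tcp_rot: [180.0, 0.0, 172.6]
wrist_force: [-0.1, -2.6, 4.8]
opening: 0.0229
grasp_force: 63.0
```

```bash
cat > chk.py <<'E'
from h import *
import sys
f=sys.argv[1]
o=sensors.get_obs();print(o['wrist_force'],o['ee_pos'])
a=np.deg2rad(-7.45); ex=np.array([np.cos(a),np.sin(a)]); ey=np.array([-ex[1],ex[0]]); pc=np.array([.5589,.028])
for n in ('top','scene'):
    snap(n,f+n); s=load(f+n); c=cloud(s); px=(c[...,:2]-pc)@ex*1000; py=(c[...,:2]-pc)@ey*1000
    hsv=cv2.cvtColor(s['im'],cv2.COLOR_RGB2HSV)
    y=(hsv[...,0]>18)&(hsv[...,0]<32)&(hsv[...,1]>200)
    for nm,m in (('plate',(abs(px)<158)&(py<135)&(py>-125)&(c[...,2]>.0853)&(c[...,2]<.13)),('tray',(abs(px)<152)&(py>118)&(py<312)&(c[...,2]>-.01)&(c[...,2]<.04)&~y)):
        k,l,st,ce=cv2.connectedComponentsWithStats(m.astype(np.uint8))
        for i in range(1,k):
            if st[i,4]>12: print(n,nm,ce[i].round(),st[i,4],px[l==i].mean().round(),py[l==i].mean().round(),c[l==i][:,2].max().round(3),s['im'][l==i].mean(0).astype(int))
E
python3 chk.py a
```

```text
[-0.12014511 -2.61357591  4.75853116] [0.46620883 0.16843153 0.14838176]
top plate [266. 105.] 290 136.0 78.0 0.126 [129 126 129]
top plate [328. 112.] 401 138.0 -58.0 0.13 [101  32  29]
top plate [234. 184.] 356 -48.0 118.0 0.13 [74 49 31]
top plate [230. 227.] 111 -139.0 112.0 0.13 [45 29 19]
top tray [210. 138.] 3267 70.0 217.0 0.04 [212 183  68]
top tray [207. 229.] 44 -145.0 188.0 0.019 [220 192  66]
scene plate [396. 193.] 531 -64.0 117.0 0.13 [67 46 31]
scene plate [406. 276.] 397 139.0 78.0 0.124 [146 143 145]
scene plate [338. 292.] 574 151.0 -58.0 0.13 [133  48  46]
scene tray [418. 237.] 282 3.0 168.0 0.034 [208 193 135]
scene tray [456. 290.] 680 143.0 217.0 0.038 [83 79 78]
```

apply_moves --motion '[{"xyz": [0,-8,-0.3],"twist": 0,"jaw": -0.6},{"xyz": [0,-18,-0.3],"twist": 0,"jaw": -0.6},{"xyz": [0,-25,-10],"twist": 0,"jaw": -0.6},{"xyz": [0,-40,-40],"twist": 0,"jaw": -0.6},{"xyz": [0,-60,-85],"twist": 0,"jaw": -0.6}]'

```text
time: 19.9
ee_pos: [0.4571, 0.1071, 0.2326]
tcp_rot: [-179.9, -0.2, 172.6]
wrist_force: [1.2, -0.4, -3.1]
opening: 0.0227
grasp_force: 61.8
```

```bash
python3 -c "
from h import *
goto(.5085,-.1665,.235,185)"
```

```text
shift [ -86.4 -264.7   -2.4] twist -0.217 t 19.9
```

```bash
python3 -c "
from h import *
goto(.5102,-.1822,.235,184.9)"
```

```text
shift [ -90.1 -280.    -2.4] twist -0.215 t 19.9
```

apply_moves --motion '[{"xyz": [-14,-45,0],"twist": -0.04,"jaw": -0.6},{"xyz": [-28,-90,0],"twist": -0.09,"jaw": -0.6},{"xyz": [-43,-135,0],"twist": -0.13,"jaw": -0.6},{"xyz": [-58,-180,0],"twist": -0.17,"jaw": -0.6},{"xyz": [-72,-225,0],"twist": -0.21,"jaw": -0.6}]'

```text
time: 20.52
ee_pos: [0.4999, -0.1263, 0.2329]
tcp_rot: [180.0, -0.1, -175.4]
wrist_force: [1.4, 0.3, -2.8]
opening: 0.0235
grasp_force: 61.8
```

```bash
python3 chk.py b; python3 -c "
from h import *
goto(.5102,-.1822,.235,184.9)"
```

```text
[ 1.36724134  0.34254181 -2.76866013] [ 0.49990882 -0.12627607  0.23286829]
top plate [266. 105.] 298 136.0 78.0 0.125 [98 95 97]
top plate [328. 112.] 406 138.0 -58.0 0.13 [75 22 20]
top tray [199. 171.] 7910 -12.0 229.0 0.04 [170 142  50]
scene plate [405. 276.] 394 139.0 78.0 0.126 [148 144 147]
scene plate [338. 292.] 575 150.0 -58.0 0.13 [134  48  46]
scene tray [414. 226.] 401 -28.0 166.0 0.04 [217 192 128]
scene tray [456. 290.] 684 143.0 217.0 0.039 [83 80 78]
shift [ -6.  -54.5  -2.8] twist -0.009 t 20.625
```

apply_moves --motion '[{"xyz": [-3,-27,0],"twist": -0.005,"jaw": -0.6},{"xyz": [-6,-54,0],"twist": -0.009,"jaw": -0.6},{"xyz": [-6,-54.5,20],"twist": -0.009,"jaw": -0.6},{"xyz": [-6,-54.5,40],"twist": -0.009,"jaw": -0.6},{"xyz": [-6,-54.5,55],"twist": -0.009,"jaw": -0.6}]'

```text
time: 21.25
ee_pos: [0.5101, -0.178, 0.1769]
tcp_rot: [180.0, -0.1, -174.9]
wrist_force: [0.1, 0.8, -3.2]
opening: 0.0235
grasp_force: 61.8
```

Run:
```python
from h import *
goto(.5102,-.1822,.1667,184.9)
s=load('btop'); c=cloud(s); a=np.deg2rad(-7.45); ex=np.array([np.cos(a),np.sin(a)]); ey=np.array([-ex[1],ex[0]]); pc=np.array([.5589,.028])
px=(c[...,:2]-pc)@ex*1000; py=(c[...,:2]-pc)@ey*1000; hsv=cv2.cvtColor(s['im'],cv2.COLOR_RGB2HSV).astype(int)
reg=(px>-152)&(px<152)&(py>130)&(py<308)&(c[...,2]<.06)
zf=np.median(c[...,2][reg]); print('floor',zf)
m=reg&(hsv[...,1]<170)|reg&(abs(hsv[...,0]-24)>6)
k,l,st,ce=cv2.connectedComponentsWithStats(m.astype(np.uint8))
for i in range(1,k):
    if st[i,4]>15: print(ce[i].round(),st[i,4],px[l==i].mean().round(),py[l==i].mean().round(),(c[l==i][:,2].max()-zf).round(3),s['im'][l==i].mean(0).astype(int))
```

```text
shift [ 0.3 -4.2 10.2] twist 0.003 t 21.25
floor 0.01589522107986089
[236. 154.] 17 38.0 148.0 0.007 [178 149  68]
[228. 165.] 145 10.0 162.0 0.008 [155 156 151]
[221. 183.] 75 -36.0 171.0 0.02 [135 133 128]
[230. 188.] 31 -45.0 149.0 0.01 [161 158 143]
[220. 214.] 133 -109.0 159.0 0.025 [120  78  60]
```

apply_moves --motion '[{"xyz": [0,0,3],"twist": 0,"jaw": -0.6},{"xyz": [0,0,6],"twist": 0,"jaw": -0.6},{"xyz": [0,0,7.5],"twist": 0,"jaw": -0.6},{"xyz": [0,0,7.5],"twist": 0,"jaw": -0.6}]'

```text
time: 21.75
ee_pos: [0.511, -0.178, 0.171]
tcp_rot: [-180.0, 0.0, -174.9]
wrist_force: [0.8, -0.2, -4.0]
opening: 0.0233
grasp_force: 61.7
```

apply_moves --motion '[{"xyz": [0,0,1],"twist": 0,"jaw": -0.6},{"xyz": [0,0,2],"twist": 0,"jaw": -0.6},{"xyz": [0,0,2],"twist": 0,"jaw": -0.6}]'

```text
time: 22.12
ee_pos: [0.5111, -0.1782, 0.1692]
tcp_rot: [-180.0, 0.1, -174.9]
wrist_force: [-0.5, -0.6, 1.6]
opening: 0.0233
grasp_force: 62.8
```

apply_moves --motion '[{"xyz": [0,0,-1.5],"twist": 0,"jaw": -0.6},{"xyz": [0.5,-3.7,-1.5],"twist": 0,"jaw": -0.6},{"xyz": [0.5,-3.7,0.5],"twist": 0,"jaw": -0.6},{"xyz": [0.5,-3.7,2],"twist": 0,"jaw": -0.6},{"xyz": [0.5,-3.7,2],"twist": 0,"jaw": -0.6}]'

```text
time: 22.75
ee_pos: [0.5108, -0.1819, 0.1671]
tcp_rot: [-180.0, 0.0, -174.9]
wrist_force: [-1.3, -0.7, 2.6]
opening: 0.0227
grasp_force: 62.7
```

apply_moves --motion '[{"xyz": [0,0,0],"twist": 0,"jaw": -0.4},{"xyz": [0,0,2],"twist": 0,"jaw": -0.3},{"xyz": [0,0,5],"twist": 0,"jaw": -0.2},{"xyz": [0,0,8],"twist": 0,"jaw": -0.1},{"xyz": [0,0,10],"twist": 0,"jaw": 0}]' --grip_force 20

```text
time: 23.38
ee_pos: [0.5107, -0.1819, 0.1563]
tcp_rot: [-180.0, -0.0, -174.9]
wrist_force: [-0.8, -3.2, 2.4]
opening: 0.0431
grasp_force: 1.4
```

apply_moves --motion '[{"xyz": [0,0,3],"twist": 0,"jaw": 0.1},{"xyz": [0,0,6],"twist": 0,"jaw": 0.2},{"xyz": [0,0,9],"twist": 0,"jaw": 0.3},{"xyz": [0,0,13],"twist": 0,"jaw": 0.41},{"xyz": [0,0,13],"twist": 0,"jaw": 0.41}]'

```text
time: 24.0
ee_pos: [0.5105, -0.1817, 0.1431]
tcp_rot: [180.0, -0.0, -174.9]
wrist_force: [-0.2, 0.4, 0.6]
opening: 0.0603
grasp_force: 0.0
```

```bash
cat > pp.py <<'E'
from h import *
import sys
for n in ('scene','top'):
    f=sys.argv[1]+n; snap(n,f); s=load(f); im=s['im']; c=cloud(s); hsv=cv2.cvtColor(im,cv2.COLOR_RGB2HSV).astype(int)
    box=(c[...,0]>.38)&(c[...,0]<.63)&(c[...,1]>-.26)&(c[...,1]<-.12)&(c[...,2]>.09)&(c[...,2]<.2)
    w=box&(hsv[...,0]>=17)&(hsv[...,0]<=28)&(hsv[...,1]>90)&(hsv[...,2]>120)
    k,l,st,ce=cv2.connectedComponentsWithStats(w.astype(np.uint8))
    for i in range(1,k):
        if st[i,4]>4: print(n,'screw',ce[i].round(1),st[i,4],depthpt(s,[ce[i]]).round(4))
    q=c[box&(hsv[...,0]>=4)&(hsv[...,0]<=17)&(hsv[...,1]>110)]; q=q[(q[:,0]>.567)|(q[:,0]<.452)&(q[:,0]>0)]
    for _ in range(4):
        if len(q)<20: break
        m=q.mean(0); vt=np.linalg.svd(q-m)[2]; q=q[abs((q-m)@vt[2])<.003]
    if len(q)>20: print(n,len(q),m.round(4),(vt[2]*np.sign(vt[2,2])).round(3))
E
python3 pp.py p1
```

```text
scene screw [258.5 251.5] 16 [[ 0.5879 -0.1779  0.1335]]
scene 332 [ 0.5887 -0.1767  0.1328] [ 0.034 -0.204  0.978]
top screw [390.9 155.1] 8 [[ 0.5846 -0.1784  0.1343]]
top 184 [ 0.5876 -0.1741  0.1338] [ 0.037 -0.174  0.984]
```

The back is tilted only about 11°, which matches its low edge sitting on top of the stop. I'll re-grip, lift a little, shift 4 mm toward +y and lay it down again.

apply_moves --motion '[{"xyz": [0,0,-5],"twist": 0,"jaw": 0.2},{"xyz": [0,0,-13],"twist": 0,"jaw": 0},{"xyz": [0,0,-18],"twist": 0,"jaw": -0.2},{"xyz": [0,0,-23],"twist": 0,"jaw": -0.4},{"xyz": [0,0,-23],"twist": 0,"jaw": -0.6}]' --grip_force 40

```text
time: 24.72
ee_pos: [0.511, -0.182, 0.1676]
tcp_rot: [-180.0, 0.1, -174.9]
wrist_force: [-1.0, -0.5, 8.3]
opening: 0.0236
grasp_force: 41.8
```

apply_moves --motion '[{"xyz": [0,0,0],"twist": 0,"jaw": -0.6},{"xyz": [0,0,0],"twist": 0,"jaw": -0.6},{"xyz": [0,0,-3],"twist": 0,"jaw": -0.6},{"xyz": [0,0,-6],"twist": 0,"jaw": -0.6}]' --grip_force 60

```text
time: 25.22
ee_pos: [0.5104, -0.1815, 0.1719]
tcp_rot: [179.9, -0.1, -174.9]
wrist_force: [0.3, -0.4, -4.6]
opening: 0.0234
grasp_force: 58.9
```

```bash
python3 pp.py p2; python3 -c "
from h import *
print(sensors.get_obs()['ee_pos']);goto(.5102,-.178,.1715,184.95)"
```

```text
scene screw [259.7 248.7] 15 [[ 0.5879 -0.1745  0.1424]]
scene 321 [ 0.588  -0.1746  0.1405] [ 0.005 -0.004  1.   ]
top screw [390.3 154.7] 10 [[ 0.5834 -0.1757  0.1428]]
top 212 [ 0.5868 -0.1728  0.1414] [-0.001  0.013  1.   ]
[ 0.5106076  -0.18162917  0.17238823]
shift [0.1 3.7 0.9] twist 0.003 t 25.325
```

apply_moves --motion '[{"xyz": [0,0,-3],"twist": 0,"jaw": -0.6},{"xyz": [0,4,-3],"twist": 0,"jaw": -0.6},{"xyz": [0,4,-2],"twist": 0,"jaw": -0.6},{"xyz": [0,4,-1],"twist": 0,"jaw": -0.6},{"xyz": [0,4,-1],"twist": 0,"jaw": -0.6}]'

```text
time: 25.95
ee_pos: [0.5103, -0.1778, 0.1734]
tcp_rot: [180.0, -0.0, -174.9]
wrist_force: [-0.3, -0.0, -4.2]
opening: 0.0234
grasp_force: 58.9
```

apply_moves --motion '[{"xyz": [0,0,1],"twist": 0,"jaw": -0.6},{"xyz": [0,0,1.5],"twist": 0,"jaw": -0.6},{"xyz": [0,0,1.5],"twist": 0,"jaw": -0.6}]'

```text
time: 26.32
ee_pos: [0.5103, -0.1778, 0.172]
tcp_rot: [180.0, -0.0, -174.9]
wrist_force: [0.1, -0.2, -3.6]
opening: 0.0234
grasp_force: 58.9
```

apply_moves --motion '[{"xyz": [0,0,1],"twist": 0,"jaw": -0.6},{"xyz": [0,0,1.5],"twist": 0,"jaw": -0.6},{"xyz": [0,0,1.5],"twist": 0,"jaw": -0.6}]'

```text
time: 26.7
ee_pos: [0.5103, -0.1778, 0.1706]
tcp_rot: [-180.0, 0.0, -174.9]
wrist_force: [0.5, 0.9, -3.1]
opening: 0.023
grasp_force: 58.9
```

apply_moves --motion '[{"xyz": [0,0,0.7],"twist": 0,"jaw": -0.6},{"xyz": [0,0,1.2],"twist": 0,"jaw": -0.6},{"xyz": [0,0,1.2],"twist": 0,"jaw": -0.6}]'

```text
time: 27.08
ee_pos: [0.5105, -0.1779, 0.1701]
tcp_rot: [-180.0, 0.1, -174.9]
wrist_force: [-1.5, -0.9, 4.0]
opening: 0.0232
grasp_force: 60.0
```

apply_moves --motion '[{"xyz": [0,0,0],"twist": 0,"jaw": -0.4},{"xyz": [0,0,2],"twist": 0,"jaw": -0.3},{"xyz": [0,0,5],"twist": 0,"jaw": -0.2},{"xyz": [0,0,8],"twist": 0,"jaw": -0.1},{"xyz": [0,0,11],"twist": 0,"jaw": 0}]' --grip_force 20

```text
time: 27.7
ee_pos: [0.5103, -0.1779, 0.1581]
tcp_rot: [-180.0, -0.0, -174.9]
wrist_force: [0.3, -2.5, 2.1]
opening: 0.0428
grasp_force: 1.4
```

apply_moves --motion '[{"xyz": [0,0,3],"twist": 0,"jaw": 0.1},{"xyz": [0,0,6],"twist": 0,"jaw": 0.2},{"xyz": [0,0,9],"twist": 0,"jaw": 0.3},{"xyz": [0,0,13],"twist": 0,"jaw": 0.41},{"xyz": [0,0,13],"twist": 0,"jaw": 0.41}]'

```text
time: 28.32
ee_pos: [0.5106, -0.1788, 0.1459]
tcp_rot: [-179.9, 0.1, -174.9]
wrist_force: [0.0, -7.1, 5.7]
opening: 0.0602
grasp_force: 3.8
```

```bash
python3 pp.py p3
```

```text
scene screw [260.  251.5] 18 [[ 0.5887 -0.175   0.1334]]
scene 325 [ 0.5887 -0.1731  0.1316] [ 0.046 -0.373  0.927]
top screw [389.7 155.8] 6 [[ 0.5839 -0.1764  0.1312]]
top 162 [ 0.5873 -0.1713  0.1333] [ 0.043 -0.299  0.953]
```

apply_moves --motion '[{"xyz": [0,0,2],"twist": 0,"jaw": 0.52},{"xyz": [0,0,5],"twist": 0,"jaw": 0.64},{"xyz": [0,0,8],"twist": 0,"jaw": 0.76},{"xyz": [0,0,11],"twist": 0,"jaw": 0.88},{"xyz": [0,0,11],"twist": 0,"jaw": 1}]'

```text
time: 29.05
ee_pos: [0.51, -0.1773, 0.1337]
tcp_rot: [179.9, -0.1, -174.9]
wrist_force: [-0.5, 0.3, 0.0]
opening: 0.0855
grasp_force: 0.0
```

```bash
python3 pp.py p4
```

```text
scene screw [259.7 252.5] 14 [[ 0.587  -0.176   0.1271]]
scene 311 [ 0.5887 -0.1737  0.1287] [ 0.04  -0.484  0.874]
top screw [389.5 156. ] 6 [[ 0.5837 -0.1761  0.1307]]
top 114 [ 0.588  -0.1708  0.1312] [ 0.052 -0.379  0.924]
```

apply_moves --motion '[{"xyz": [0,0,-6],"twist": 0,"jaw": 1},{"xyz": [0,-7,-6],"twist": 0,"jaw": 1},{"xyz": [0,-14,-6],"twist": 0,"jaw": 1},{"xyz": [0,-20,-6],"twist": 0,"jaw": 1},{"xyz": [0,-20,-6],"twist": 0,"jaw": 1}]'

```text
time: 29.78
ee_pos: [0.5121, -0.1982, 0.1402]
tcp_rot: [180.0, -0.0, -174.9]
wrist_force: [-0.5, 0.5, -0.3]
opening: 0.0852
grasp_force: 0.0
```

apply_moves --motion '[{"xyz": [0,-1,0],"twist": 0,"jaw": 1},{"xyz": [0,-2,0],"twist": 0,"jaw": 1},{"xyz": [0,-3,0],"twist": 0,"jaw": 1},{"xyz": [0,-3,0],"twist": 0,"jaw": 1}]'

```text
time: 30.28
ee_pos: [0.5124, -0.2007, 0.1404]
tcp_rot: [180.0, 0.0, -174.9]
wrist_force: [-0.0, 0.3, -0.7]
opening: 0.0855
grasp_force: 0.0
```

```bash
python3 pp.py p5; cp pics/scene0.npz /tmp/; sed 's/snap(n,f); s=load(f)/s=load(n+"0")/' pp.py > pp0.py; python3 pp0.py x
```

```text
scene screw [259.6 252.4] 13 [[ 0.5873 -0.1761  0.1282]]
scene 314 [ 0.5884 -0.174   0.1287] [ 0.053 -0.491  0.87 ]
top screw [389.7 156.1] 7 [[ 0.5834 -0.1765  0.1308]]
top 187 [ 0.5674 -0.175   0.1292] [ 0.011 -0.398  0.918]
scene screw [239.6 197.2] 12 [[ 0.4375 -0.1916  0.1267]]
scene screw [258.5 253. ] 16 [[ 0.588  -0.1785  0.128 ]]
scene 408 [ 0.5504 -0.1778  0.1285] [ 0.045 -0.494  0.868]
top screw [390.5 156.4] 13 [[ 0.5833 -0.1786  0.1288]]
top screw [398.9 227.3] 12 [[ 0.4342 -0.1921  0.1301]]
top 366 [ 0.5033 -0.1849  0.1279] [ 0.038 -0.417  0.908]
```

apply_moves --motion '[{"xyz": [0,-1,0],"twist": 0,"jaw": 1},{"xyz": [0,-2,0],"twist": 0,"jaw": 1},{"xyz": [0,-3,0],"twist": 0,"jaw": 1},{"xyz": [0,-3,0],"twist": 0,"jaw": 1}]'

```text
time: 30.88
ee_pos: [0.5127, -0.2038, 0.1404]
tcp_rot: [180.0, 0.0, -174.9]
wrist_force: [0.7, -0.3, -0.5]
opening: 0.0858
grasp_force: 0.0
```

apply_moves --motion '[{"xyz": [0,-1,0],"twist": 0,"jaw": 1},{"xyz": [0,-2,0],"twist": 0,"jaw": 1},{"xyz": [0,-2,0],"twist": 0,"jaw": 1}]'

```text
time: 31.25
ee_pos: [0.5129, -0.2058, 0.1404]
tcp_rot: [-180.0, 0.0, -174.9]
wrist_force: [-0.4, 0.3, -0.0]
opening: 0.0851
grasp_force: 0.0
```

apply_moves --motion '[{"xyz": [0,-1,0],"twist": 0,"jaw": 1},{"xyz": [0,-2,0],"twist": 0,"jaw": 1},{"xyz": [0,-3,0],"twist": 0,"jaw": 1},{"xyz": [0,-3,0],"twist": 0,"jaw": 1}]'

```text
time: 31.75
ee_pos: [0.5131, -0.2087, 0.1404]
tcp_rot: [-180.0, -0.0, -174.9]
wrist_force: [-0.5, -0.4, -0.1]
opening: 0.0851
grasp_force: 0.0
```

apply_moves --motion '[{"xyz": [0,-1,0],"twist": 0,"jaw": 1},{"xyz": [0,-2,0],"twist": 0,"jaw": 1},{"xyz": [0,-2,0],"twist": 0,"jaw": 1}]'

```text
time: 32.12
ee_pos: [0.5133, -0.2107, 0.1404]
tcp_rot: [180.0, -0.0, -174.9]
wrist_force: [-0.1, -0.2, 0.1]
opening: 0.0854
grasp_force: 0.0
```

apply_moves --motion '[{"xyz": [0,5,0],"twist": 0,"jaw": 1},{"xyz": [0,10,0],"twist": 0,"jaw": 1},{"xyz": [0,10,4],"twist": 0,"jaw": 1},{"xyz": [0,10,8],"twist": 0,"jaw": 1},{"xyz": [0,10,8],"twist": 0,"jaw": 1}]'

```text
time: 32.75
ee_pos: [0.5121, -0.2006, 0.1318]
tcp_rot: [180.0, -0.0, -174.9]
wrist_force: [-0.0, -0.7, -0.8]
opening: 0.0855
grasp_force: 0.0
```

apply_moves --motion '[{"xyz": [0,-2,0],"twist": 0,"jaw": 1},{"xyz": [0,-3,0],"twist": 0,"jaw": 1},{"xyz": [0,-4,0],"twist": 0,"jaw": 1},{"xyz": [0,-4,0],"twist": 0,"jaw": 1}]'

```text
time: 33.25
ee_pos: [0.5128, -0.2048, 0.1324]
tcp_rot: [-180.0, 0.0, -174.9]
wrist_force: [0.1, -0.1, 0.1]
opening: 0.0856
grasp_force: 0.0
```

```bash
python3 pp.py p6
```

```text
scene screw [258.6 253.2] 14 [[ 0.5875 -0.1783  0.1263]]
scene 307 [ 0.5888 -0.1762  0.1275] [ 0.049 -0.49   0.87 ]
top screw [390.5 156. ] 6 [[ 0.5838 -0.1783  0.1301]]
top 198 [ 0.5654 -0.1776  0.1282] [ 0.032 -0.394  0.919]
```

The pusher has slid back against the stop: its screw is within 0.3 mm of the starting position and the tilt matches. I'll back off and rise clear.

apply_moves --motion '[{"xyz": [0,10,0],"twist": 0,"jaw": 1},{"xyz": [0,19,0],"twist": 0,"jaw": 1},{"xyz": [0,19,-20],"twist": 0,"jaw": 1},{"xyz": [0,19,-70],"twist": 0,"jaw": 1},{"xyz": [0,19,-120],"twist": 0,"jaw": 1}]'

```text
time: 33.98
ee_pos: [0.5107, -0.1849, 0.2537]
tcp_rot: [180.0, -0.0, -174.9]
wrist_force: [1.5, -0.5, 0.3]
opening: 0.0853
grasp_force: 0.0
```

apply_moves --motion '[{"xyz": [40,-30,-10],"twist": 0,"jaw": 1},{"xyz": [80,-60,-20],"twist": 0,"jaw": 1},{"xyz": [120,-90,-20],"twist": 0,"jaw": 1},{"xyz": [120,-90,-20],"twist": 0,"jaw": 1}]'

```text
time: 34.48
ee_pos: [0.3978, -0.2872, 0.273]
tcp_rot: [-179.9, 0.0, -175.1]
wrist_force: [0.3, -0.2, 0.2]
opening: 0.0856
grasp_force: 0.0
```

```bash
python3 pp.py p7; python3 chk.py d | grep plate
python3 - <<'E'
from h import *
s=load('dtop'); c=cloud(s); a=np.deg2rad(-7.45); ex=np.array([np.cos(a),np.sin(a)]); ey=np.array([-ex[1],ex[0]]); pc=np.array([.5589,.028])
px=(c[...,:2]-pc)@ex*1000; py=(c[...,:2]-pc)@ey*1000; hsv=cv2.cvtColor(s['im'],cv2.COLOR_RGB2HSV).astype(int)
reg=(px>-152)&(px<152)&(py>128)&(py<308)&(c[...,2]<.06)
zf=np.median(c[...,2][reg])
m=reg&((c[...,2]>zf+.003)|(hsv[...,1]<170)|(abs(hsv[...,0]-24)>6))
k,l,st,ce=cv2.connectedComponentsWithStats(m.astype(np.uint8))
for i in range(1,k):
    if st[i,4]>10: print(ce[i].round(),st[i,2:],px[l==i].mean().round(),py[l==i].mean().round(),(c[l==i][:,2].max()-zf).round(3),s['im'][l==i].mean(0).astype(int))
q=s['im'][200:230,212:236]; hq=hsv[200:230,212:236]; mm=m[200:230,212:236]
for r in range(0,30,2): print(''.join('.' if not mm[r,j] else ('D' if hq[r,j,1]<90 else ('c' if hq[r,j,0]<16 else 'y')) for j in range(24)))
E
```

```text
scene screw [239.9 197.4] 11 [[ 0.4393 -0.1909  0.1282]]
scene screw [258.8 253.1] 17 [[ 0.588  -0.1779  0.1276]]
scene 406 [ 0.5513 -0.1779  0.1283] [ 0.046 -0.481  0.875]
top screw [390.4 156.1] 11 [[ 0.5845 -0.1786  0.1268]]
top screw [398.8 227. ] 10 [[ 0.4349 -0.1919  0.1301]]
top 350 [ 0.507  -0.1849  0.1278] [ 0.038 -0.425  0.904]
top plate [266. 105.] 302 136.0 78.0 0.125 [137 134 137]
top plate [328. 112.] 403 138.0 -59.0 0.13 [107  35  32]
scene plate [406. 276.] 393 139.0 78.0 0.124 [148 145 147]
scene plate [338. 292.] 574 150.0 -59.0 0.13 [134  48  46]
[208. 110.] [ 73  16 476] 131.0 224.0 0.044 [128 105  33]
[229. 164.] [ 17  23 172] 13.0 160.0 0.009 [218 214 188]
[221. 183.] [11  9 76] -36.0 170.0 0.019 [187 185 175]
[230. 188.] [ 5 13 30] -45.0 149.0 0.008 [222 219 203]
[220. 214.] [ 16  16 146] -109.0 160.0 0.028 [170 119  86]
[223. 225.] [ 7  3 15] -133.0 148.0 0.028 [147 135  91]
........................
........................
........................
.......y.y..............
.....yyyy.y.............
.yycccc.cccc............
.ycccccccccDDy..........
yyccccccccDDDDDD........
..yccccccDDDDDD.........
....ycccDDDDDDD.........
..........yDDDD.........
..........y.............
.........yDDDy..........
........y..yyD..........
........................
```

Run:
```python
from h import *
A=load('top0');B=load('dtop'); d=(A['d']-B['d']); m=(abs(d)>.003)&(A['d']>0)&(B['d']>0); m[:, 360:]=0
m=cv2.morphologyEx(m.astype(np.uint8),cv2.MORPH_OPEN,np.ones((2,2)))
k,l,st,ce=cv2.connectedComponentsWithStats(m)
for i in range(1,k):
    if st[i,4]>6: print(ce[i].round(),st[i,4],np.median(d[l==i]).round(3),np.max(d[l==i]).round(3),depthpt(B,[ce[i]]).round(3),B['im'][l==i].mean(0).astype(int))
S=load('dscene'); c=cloud(S); hsv=cv2.cvtColor(S['im'],cv2.COLOR_RGB2HSV).astype(int)
q=S['im'][175:215,385:440]
m=(hsv[...,1]<110)&(hsv[...,2]<140); 
a=np.deg2rad(-7.45); ex=np.array([np.cos(a),np.sin(a)]); ey=np.array([-ex[1],ex[0]]); pc=np.array([.5589,.028])
px=(c[...,:2]-pc)@ex*1000; py=(c[...,:2]-pc)@ey*1000
m&=(abs(px)<170)&(py>110)&(py<310)&(c[...,2]>.012)&(c[...,2]<.07)
k,l,st,ce=cv2.connectedComponentsWithStats(m.astype(np.uint8))
for i in range(1,k):
    if st[i,4]>8: print('sc',ce[i].round(),st[i],px[l==i].mean().round(),py[l==i].mean().round(),c[l==i][:,2].min().round(3),c[l==i][:,2].max().round(3),S['im'][l==i].mean(0).astype(int))
```

```text
[1. 2.] 12 0.0 1.395 [[ 1.233  1.051 -0.324]] [23 30 33]
[67.  2.] 16 0.002 0.006 [[ 1.238  0.835 -0.333]] [26 32 36]
[84.  0.] 8 0.003 0.009 [[ 1.233  0.765 -0.315]] [27 32 36]
[120.   1.] 21 -0.002 0.01 [[ 1.237  0.651 -0.323]] [26 31 35]
[163.   1.] 13 -0.001 0.01 [[ 1.234  0.503 -0.317]] [27 32 35]
[202.   2.] 13 0.002 0.009 [[ 1.231  0.369 -0.317]] [27 33 35]
[206.   0.] 8 0.0 0.007 [[ 1.237  0.355 -0.319]] [27 33 36]
[212.   1.] 10 0.002 0.007 [[ 1.236  0.335 -0.318]] [25 31 35]
[218.   1.] 10 -0.0 0.003 [[ 1.234  0.317 -0.315]] [25 31 35]
[230.   2.] 24 0.001 0.009 [[ 1.233  0.275 -0.322]] [26 32 35]
[265.   2.] 13 0.0 0.009 [[ 1.239  0.157 -0.331]] [27 33 37]
[290.   0.] 8 -0.0 0.005 [[ 1.239  0.073 -0.32 ]] [27 33 36]
[316.   1.] 10 -0.001 0.004 [[ 1.238 -0.016 -0.321]] [26 33 37]
[324.   2.] 8 0.003 0.008 [[ 1.237 -0.042 -0.323]] [26 32 36]
[61.  3.] 9 -0.002 0.007 [[ 1.234  0.852 -0.331]] [23 29 33]
[83.  5.] 19 0.0 0.01 [[ 1.234  0.783 -0.339]] [24 31 34]
[328.   4.] 10 -0.002 0.005 [[ 1.237 -0.059 -0.341]] [26 32 36]
[333.   3.] 9 -0.001 0.004 [[ 1.24  -0.075 -0.339]] [2
[... 6122 characters left out ...]
0.946 [[0.469 0.197 0.034]] [163 115  93]
[260. 221.] 88 -0.007 0.005 [[0.452 0.101 0.08 ]] [223 226 229]
[288. 220.] 116 -0.01 0.867 [[0.454 0.04  0.082]] [222 225 228]
[310. 223.] 106 -0.011 0.861 [[ 0.377 -0.031  0.954]] [219 223 225]
[224. 226.] 14 0.003 0.03 [[0.445 0.191 0.025]] [157 149 124]
[ 61. 337.] 8 0.001 0.003 [[ 0.192  0.563 -0.003]] [92 92 97]
[250. 388.] 1353 0.184 0.911 [[0.144 0.094 0.203]] [119 116 106]
[  9. 396.] 116 -0.181 0.002 [[0.092 0.611 0.074]] [ 56  85 134]
[304. 399.] 25 -0.1 -0.09 [[0.074 0.004 0.047]] [86 85 78]
sc [400. 197.] [399 195   3   6  11] -106.0 154.0 0.032 0.04 [114 102 100]
sc [415. 225.] [412 222   7   6  21] -26.0 169.0 0.019 0.032 [107 103  91]
```

```bash
python3 -c "
from h import *
print(bot.job_done())"
```

```text
the job is handed in; nothing more can be done
None
```

I swept the plate clear of all seven offcuts into the tray, laid the pusher back on its rest against the stop, left the magnet and pot in place, and handed the job in at about 35 s; one dark offcut lies partly under the plate edge, so I located it only by depth, and the shoe briefly pressed about 22 N while dragging back between the two sweeps, against 2–15 N otherwise.

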